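Load the orbital shaker: each flask and bottle into the clamp of its size

ROBOT

A 7-joint arm with a two-finger parallel gripper is mounted at the origin on a cart in front of the work surface, level with it; the furniture and walls round the work are solid. World frame = base frame: x ahead of the robot, y to its left, z up, the work surface at z = 0. Lengths are in m, angles in rad, forces in N, time in s.
With the tool pointing down it reaches from about 0.4 to 0.85 m from the base axis. Payload 4.5 kg.
Tool frame: the origin (TCP) lies on the centre line of the jaws, within the pads' length; the fingertips stand 25 mm ahead of it and the grasp point (between the pads) lies 6 mm ahead of it; z points along the fingers, y is the direction in which the jaws open and shut (so a half turn about z gives the same grasp; the last joint's range is limited). The gripper opens to 88 mm and grips with 3 to 60 N. Pads are 18 mm wide; open, the fingers measure 123 mm over their backs; the gripper's body (75 mm by 187 mm) begins 45 mm behind the grasp point.
Start: joints at [1.223, 0.689, -0.195, 1.565, 0.157, 0.902, -0.215], TCP at [0.233, -0.58, 0.264] pointing down, gripper open.
Joint ranges: [-3.01, 3.01], [-0.46, 2.08], [-1.47, 1.51], [0.13, 2.56], [-1, 4.14], [0.04, 2.09], [-2.66, 2.66]. Speed limits (rad/s): [2.57, 2.57, 3.14, 3.14, 3.14, 3.14, 3.14].

INTERFACE

Orientations are given as a unit quaternion [x, y, z, w].
In Python, from plant import r, eyes gives the robot as it stands.
- The arm moves only by the tool servo_tool, never from a script. Its argument "deltas" is a list of rows, each an object of numbers: "dx", "dy", "dz": the shift along the tool's x, y, z in units of 60 mm (1.0 is 60 mm); "ax", "ay", "az": the turn, a rotation vector about the tool's x, y, z in units of 6 degrees (1.0 is 6 degrees); "hand": the finger opening in mm, from 0 to 88.1. A call has 1 to 10 rows; each row is the pose to reach, as a shift and turn from the pose commanded when the call began, along the tool's axes at that moment; what a row does not reach only later rows make up. A row lasts 1/8 s, in which the tool goes at most 62.5 mm and 10.7 degrees, less where a joint would pass 70% of its speed; a pose out of reach is approached as far as the arm can. A call with a gripper value outside its range is refused whole. The fingers move at their own pace and stop on an object; "newtons" is the grip in N (left out, the last holds). Time passes only in rows, so rows that repeat a pose let the fingers close. It gives the time, the measured TCP pose, the force and the opening at its end, in the units of the state.
- r.get_state(): the state, without advancing time (a new reading comes with each control period).
- eyes.snapshot(name): name is "scene" or "top" or "wrist"; returns (picture, depth): 400x640x3 uint8, red, green, blue; 400x640 float32, m along the optical axis (not along the pixel's ray), 0 where there is no reading.
- eyes.camera_model(name): a dict with "fx", "fy", "cx", "cy" (pixels), "pose" (4x4, takes a point from camera to world coordinates). Camera axes: x right, y up, looking along -z (the intrinsics and any distortion apply to the point x, -y, -z); pixel columns grow to the right and rows downward; lengths in m; the calibration is good to about 2 mm. A picture is of the moment at which its call begins: read the wrist's pose just before it. camera_model takes no time and is no camera call; for the wrist camera it gives the pose at the moment of the call.
- r.finish_job(): hands the job in, once; it reports no verdict.
The state is a dict: "clock": time; "q": joint angles; "qd": joint speeds; "joint_torque": joint torques, N m; "tool_pos": TCP position; "eef_rot": TCP orientation; "contact_force": force on the tool from outside, world axes, zero at the start; "moment": the same for the moment, N m; "opening": opening from 0.0 (shut) to 1.0 (fully open).
Only numpy, scipy, OpenCV 4.12 (cv2) and the standard library are available. Lean on these libraries where they do the work, as an engineer would, in place of code of your own. Each camera call takes 0.05 s, during which the arm holds its last target.

TASK

Load the orbital shaker for the overnight run: stand the two conical flasks and the two brown bottles that stand beside it in the spring clamps on its platform, each in the one clamp made for the size of its base, lowered gently (not dropped) until it stands upright on the clamp's pad, and let go. Keep them all upright, and do not knock over or push away the little vial and the red-capped jar that stand near them.

Things in the scene. Friction and masses are not known exactly. Their poses are not given: they have to be found in the camera images.
- flask_large: Loose; origin at the centre of its underside, z up its axis. The larger clear-glass conical flask (250 ml): base 94 mm across, 136 mm high, round. Its cone narrows to a neck 30 mm across between 105 and 135 mm height, the place to grip; about 0.2 kg.
- flask_small: Loose; origin at the centre of its underside, z up its axis. The smaller clear-glass conical flask: base 80 mm across, 116 mm high, round. Its neck, 27 mm across between 88 and 115 mm height, is the place to grip; about 0.15 kg.
- bottle_tall: Loose; origin at the centre of its underside, z up its axis. The larger brown glass bottle with a black screw cap (fixed on): body 66 mm across, 156 mm high; the cap, 38 mm across, spans 132 to 156 mm height and is the place to grip; about 0.45 kg.
- bottle_short: Loose; origin at the centre of its underside, z up its axis. The smaller brown glass bottle with a black screw cap (fixed on): body 48 mm across, 103 mm high; the cap, 30 mm across, spans 84 to 103 mm height and is the place to grip; about 0.2 kg.
- clamp_large: Steel spring clamp for a base of 94 mm, fixed on the shaker platform: dish with black rubber pad, 6 upright fingers that do not yield, 100 mm clear between them (116 mm at the flared tips). Origin: centre of its underside, 62 mm above the worktop; pad 4 mm and finger tips 47 mm above the origin. The four clamps stand in a square of 122 mm side; which is where changes.
- clamp_medium: Steel spring clamp for a base of 80 mm, fixed on the shaker platform: dish with black rubber pad, 6 upright fingers that do not yield, 86 mm clear between them (102 mm at the flared tips). Origin: centre of its underside, 62 mm above the worktop; pad 4 mm and finger tips 47 mm above the origin. The four clamps stand in a square of 122 mm side; which is where changes.
- clamp_small: Steel spring clamp for a base of 66 mm, fixed on the shaker platform: dish with black rubber pad, 5 upright fingers that do not yield, 72 mm clear between them (88 mm at the flared tips). Origin: centre of its underside, 62 mm above the worktop; pad 4 mm and finger tips 47 mm above the origin. The four clamps stand in a square of 122 mm side; which is where changes.
- clamp_tiny: Steel spring clamp for a base of 48 mm, fixed on the shaker platform: dish with black rubber pad, 4 upright fingers that do not yield, 54 mm clear between them (70 mm at the flared tips). Origin: centre of its underside, 62 mm above the worktop; pad 4 mm and finger tips 47 mm above the origin. The four clamps stand in a square of 122 mm side; which is where changes.
- vial: Bystander among the vessels: little vial with pink contents and a black cap, 24 mm across, 48 mm high; loose; origin at the centre of its underside. Not to be moved.
- jar: Bystander behind the vessels: white jar with a red cap, 57 mm across, 92 mm high; loose; origin at the centre of its underside. Not to be moved. A fixed steel rail crosses the bench just in front of it, 0.34 m above the worktop, about 0.10 m behind the rearmost vessels and clamps.
There are look-alikes about, which are no part of the job. Of the things shaped like the bottle_tall, the brown one is meant.

How it is judged:
By the outcome, as a careful person would: the job done as asked, in the order asked, and still so for the second after the job is handed in, with the robot touching nothing.
It also fails if it takes over 122 s, if anything falls off the work surface, if the arm or the gripper's body presses on something with over 40 N, if the wrist force passes 120 N, or if a joint passes its speed limit or range.

## Working session

There is one attempt and no reset: what is moved stays moved. The work goes in short steps, Python scripts to look and compute and a tool call to move; the robot and the scene stay as the last step left them, time stands still between calls to the robot, and variables do not carry over. Pictures are saved under pics/ and viewed, and the job is handed in when it is done.

Besides the shell and the picture viewer there is one more tool, called after "Request:" by a JSON object that holds its "name" and its "arguments", one argument or row to a line. servo_tool: Moves the arm, as the interface text tells. Its arguments: {"type":"object","properties":{"deltas":{"type":"array","items":{"type":"object","properties":{"dx":{"type":"number"},"dy":{"type":"number"},"dz":{"type":"number"},"ax":{"type":"number"},"ay":{"type":"number"},"az":{"type":"number"},"hand":{"type":"number"}}}},"newtons":{"type":"number"}},"required":["deltas"]}

```bash
ls; mkdir -p pics
python3 - <<'E'
from plant import r, eyes
import cv2,numpy as np
s=r.get_state();print({k:np.round(v,3) for k,v in s.items()})
for n in("scene","top"):
    p,d=eyes.snapshot(n);cv2.imwrite(f"pics/{n}0.png",p[:,:,::-1]);np.savez(f"{n}0.npz",p=p,d=d)
    m=eyes.camera_model(n);print(n,{k:np.round(v,3) if not isinstance(v,str) else v for k,v in m.items()})
E
```

```text
pics
{'clock': np.float64(0.0), 'q': array([ 1.223,  0.69 , -0.195,  1.566,  0.157,  0.902, -0.215]), 'qd': array([ 0.   ,  0.001,  0.   , -0.   ,  0.   ,  0.001,  0.001]), 'joint_torque': array([-0.0000e+00, -5.2755e+01, -1.2670e+00, -1.5343e+01, -5.3000e-02,
        7.0000e-03,  0.0000e+00]), 'tool_pos': array([ 0.233, -0.579,  0.263]), 'eef_rot': array([ 0.982,  0.19 , -0.   , -0.001]), 'contact_force': array([0.229, 0.257, 0.104]), 'moment': array([ 0.009, -0.03 ,  0.012]), 'opening': np.float64(1.002)}
scene {'fx': np.float64(393.633), 'fy': np.float64(393.633), 'cx': np.float64(320.696), 'cy': np.float64(202.507), 'pose': array([[-0.586,  0.424, -0.691, -0.304],
       [-0.81 , -0.292,  0.508,  0.701],
       [ 0.013,  0.857,  0.515,  0.699],
       [ 0.   ,  0.   ,  0.   ,  1.   ]])}
top {'fx': np.float64(382.695), 'fy': np.float64(382.695), 'cx': np.float64(323.554), 'cy': np.float64(200.146), 'pose': array([[-0.019,  0.999, -0.047,  0.448],
       [-1.   , -0.018,  0.002,  0.072],
       [ 0.002,  0.047,  0.999,  1.376],
       [ 0.   ,  0.   ,  0.   ,  1.   ]])}
```

View pics/scene0.png

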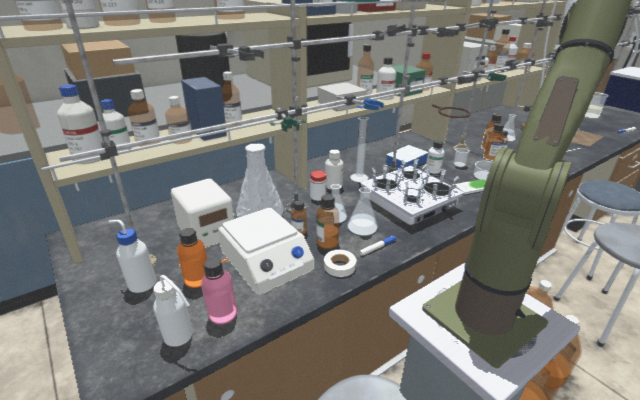

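View pics/top0.png

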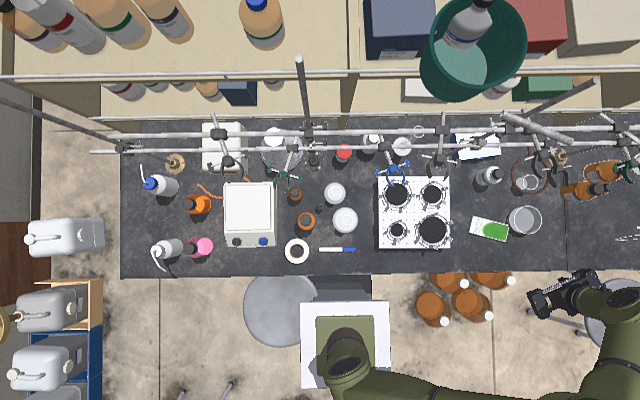

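The scene view shows the vessels around (300-365, 180-250) and the shaker at (410,185). In the top view the vessels are at about (295-355, 180-230) and the shaker at (415,212). I'll enlarge both.

Run:
```python
import cv2,numpy as np
a=cv2.imread("pics/top0.png")[120:270,230:470];cv2.imwrite("pics/topc.png",cv2.resize(a,None,fx=3.3,fy=3.3,interpolation=cv2.INTER_CUBIC))
a=cv2.imread("pics/scene0.png")[140:270,270:480];cv2.imwrite("pics/scenec.png",cv2.resize(a,None,fx=3.8,fy=3.8,interpolation=cv2.INTER_CUBIC))
```

```text
(no output)
```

View pics/topc.png

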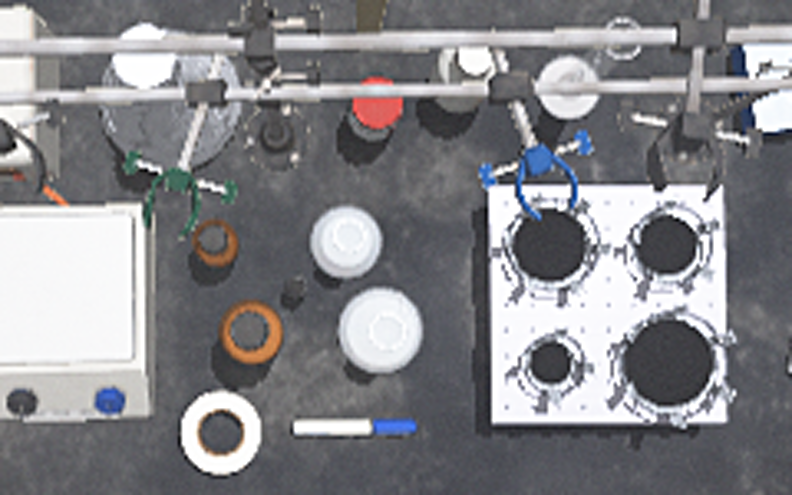

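View pics/scenec.png

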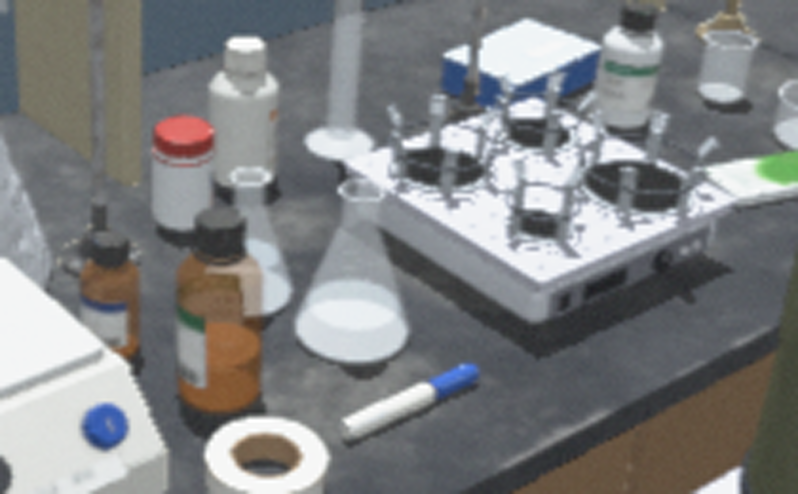

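```bash
cat > h.py <<'E'
import numpy as np,cv2
from plant import r,eyes
def ray(m,u,v):
    P=np.array(m["pose"]);d=np.array([(u-m["cx"])/m["fx"],-(v-m["cy"])/m["fy"],-1.0])
    return P[:3,3],P[:3,:3]@d
def onz(m,u,v,z):
    o,d=ray(m,u,v);return o+d*(z-o[2])/d[2]
def cloud(m,dep):
    P=np.array(m["pose"]);v,u=np.mgrid[:400,:640]
    X=np.stack([(u-m["cx"])/m["fx"]*dep,-(v-m["cy"])/m["fy"]*dep,-dep],-1)
    return X@P[:3,:3].T+P[:3,3]
def proj(m,X):
    P=np.array(m["pose"]);c=P[:3,:3].T@(np.array(X)-P[:3,3]);return m["fx"]*c[0]/-c[2]+m["cx"],m["fy"]*-c[1]/-c[2]+m["cy"]
E
python3 - <<'E'
from h import *
print({k:v for k,v in eyes.camera_model("top").items() if k!="pose"})
z=np.load("top0.npz");m=eyes.camera_model("top");C=cloud(m,z["d"])
def px(u,v):return u/3.3+230-.35,v/3.3+120-.35
for n,u,v,h in [("bs",215,238,.103),("bt",250,328,.156),("fs",346,236,.116),("fl",386,330,.136),("vial",293,291,.048),("jar",377,103,.092),("pad TL",550,246,.066),("TR",668,245,.066),("BL",552,363,.066),("BR",668,362,.066)]:
    a,b=px(u,v);X=onz(m,a,b,h);i,j=int(round(b)),int(round(a))
    print(n,np.round([a,b],1),X.round(4),"depth pt",C[i,j].round(3))
# claws heights
for n,u,v in [("blue",538,160),("blueL",488,176),("bluering",574,195),("bl2",525,195),("blue tip",535,216),("blueR",585,143),("green",178,180),("gL",148,205),("gR",195,215),("gknob",233,190),("gtip",183,235),("black",690,125),("bkL",655,160),("bkR",712,190),("bkknob",640,120),("rail",300,92),("rail",100,95),("rail2",300,43)]:
    a,b=px(u,v);print(n,C[int(round(b)),int(round(a))].round(3))
# everything above 0.18 in work region
M=(C[...,2]>.17)&(C[...,2]<.6)&(C[...,0]>.3)&(C[...,0]<.7)&(abs(C[...,1])<.35)
v,u=np.where(M)
G={}
for p in C[M]: 
    k=(round(p[0]/.02)*.02,round(p[1]/.04)*.04);G.setdefault(k,[]).append(p[2])
for x in np.arange(.70,.40,-.02):
    print(f"{x:.2f}"," ".join(f"{max(G.get((round(x/.02)*.02,round(y/.04)*.04),[0])):.2f}" for y in np.arange(.32,-.33,-.04)))
E
```

```text
{'fx': 382.69549130654605, 'fy': 382.69549130654605, 'cx': 323.5542345937772, 'cy': 200.146350878112}
bs [294.8 191.8] [0.5374 0.1643 0.103 ] depth pt [0.537 0.164 0.104]
bt [305.4 219. ] [0.4461 0.128  0.156 ] depth pt [0.446 0.13  0.151]
fs [334.5 191.2] [0.5361 0.0324 0.116 ] depth pt [0.542 0.032 0.044]
fl [346.6 219.6] [ 0.4416 -0.0044  0.136 ] depth pt [ 0.44  -0.012  0.029]
vial [318.4 207.8] [0.4839 0.0871 0.048 ] depth pt [0.483 0.089 0.045]
jar [343.9 150.9] [ 0.6736 -0.0028  0.092 ] depth pt [ 0.673 -0.003  0.091]
pad TL [396.3 194.2] [ 0.5252 -0.181   0.066 ] depth pt [ 0.526 -0.18   0.066]
TR [432.1 193.9] [ 0.524  -0.3037  0.066 ] depth pt [ 0.524 -0.304  0.064]
BL [396.9 229.6] [ 0.4039 -0.1798  0.066 ] depth pt [ 0.403 -0.18   0.068]
BR [432.1 229.3] [ 0.4027 -0.2999  0.066 ] depth pt [ 0.404 -0.301  0.063]
blue [ 0.579 -0.119  0.352]
blueL [ 0.568 -0.079  0.343]
bluering [ 0.549 -0.148  0.348]
bl2 [ 0.579 -0.158  0.061]
blue tip [ 0.534 -0.116  0.346]
blueR [ 0.593 -0.159  0.342]
green [0.568 0.175 0.351]
gL [0.549 0.203 0.339]
gR [0.539 0.162 0.35 ]
gknob [0.561 0.1
[... 873 characters left out ...]
 0.35 0.36 0.34 0.00 0.00 0.00 0.00 0.34 0.35 0.56 0.56 0.55 0.00 0.00
0.54 0.00 0.54 0.54 0.35 0.35 0.34 0.00 0.00 0.00 0.00 0.00 0.35 0.57 0.57 0.00 0.00 0.00
0.52 0.00 0.53 0.00 0.34 0.35 0.00 0.00 0.00 0.00 0.00 0.00 0.00 0.00 0.57 0.00 0.00 0.00
0.50 0.00 0.00 0.00 0.00 0.00 0.00 0.00 0.00 0.00 0.00 0.00 0.00 0.00 0.00 0.00 0.00 0.00
0.48 0.00 0.00 0.00 0.00 0.00 0.00 0.00 0.00 0.00 0.00 0.00 0.00 0.00 0.00 0.00 0.00 0.00
0.46 0.00 0.00 0.00 0.00 0.00 0.00 0.00 0.00 0.00 0.00 0.00 0.00 0.00 0.00 0.00 0.00 0.00
0.44 0.00 0.00 0.00 0.00 0.00 0.00 0.00 0.00 0.00 0.00 0.00 0.00 0.00 0.00 0.00 0.00 0.00
0.42 0.00 0.00 0.00 0.00 0.00 0.00 0.00 0.00 0.00 0.00 0.00 0.00 0.00 0.00 0.00 0.00 0.00
```

Run:
```python
from h import *
from scipy.spatial.transform import Rotation as R
s=r.get_state();m=eyes.camera_model("wrist");P=np.array(m["pose"])
Rt=R.from_quat(s["eef_rot"]).as_matrix();print("R",Rt.round(3))
print("cam in tool",(Rt.T@(P[:3,3]-s["tool_pos"])).round(4),"\n",(Rt.T@P[:3,:3]).round(3),m["fx"],m["cx"],m["cy"])
p,d=eyes.snapshot("wrist");cv2.imwrite("pics/wrist0.png",p[:,:,::-1])
# pads: dark mask in top
z=np.load("top0.npz");m=eyes.camera_model("top");p=z["p"];C=cloud(m,z["d"])
g=cv2.resize(p[165:265,370:460],None,fx=8,fy=8,interpolation=cv2.INTER_CUBIC)
gm=(g.max(2)<75).astype(np.uint8)
gm=cv2.morphologyEx(gm,cv2.MORPH_OPEN,np.ones((25,25),np.uint8))
cs,_=cv2.findContours(gm,cv2.RETR_EXTERNAL,cv2.CHAIN_APPROX_NONE)
out=[]
for c in cs:
    if cv2.contourArea(c)<6000: continue
    e=cv2.fitEllipse(cv2.convexHull(c));u,v=[(k+.5)/8-.5+o for k,o in zip(e[0],(370,165))]
    X=onz(m,u,v,.066);print(np.round([u,v],2),"axes px",np.round(np.array(e[1])/8,2),"mm",np.round(np.array(e[1])/8*1310/382.7,0),X.round(4));cv2.drawContours(g,[c],-1,(255,0,0),1)
cv2.imwrite("pics/pads.png",g[:,:,::-1][:600])
```

```text
R [[ 0.928  0.373 -0.001]
 [ 0.373 -0.928  0.001]
 [-0.    -0.002 -1.   ]]
cam in tool [ 0.0717  0.0002 -0.1204] 
 [[ 0.001  0.96   0.28 ]
 [ 1.    -0.001  0.   ]
 [ 0.     0.28  -0.96 ]] 284.20290778793856 318.4945887662531 198.58866615589642
[375.71 239.09] axes px [ 7.34 29.12] mm [ 25. 100.] [ 0.3732 -0.1065  0.066 ]
[396.45 229.34] axes px [12.04 12.68] mm [41. 43.] [ 0.405  -0.1782  0.066 ]
[432.16 229.45] axes px [25.75 26.59] mm [88. 91.] [ 0.4024 -0.3001  0.066 ]
[431.71 193.84] axes px [17.34 17.91] mm [59. 61.] [ 0.5242 -0.3025  0.066 ]
[396.21 193.8 ] axes px [21.48 21.83] mm [74. 75.] [ 0.5266 -0.1807  0.066 ]
```

View pics/pads.png

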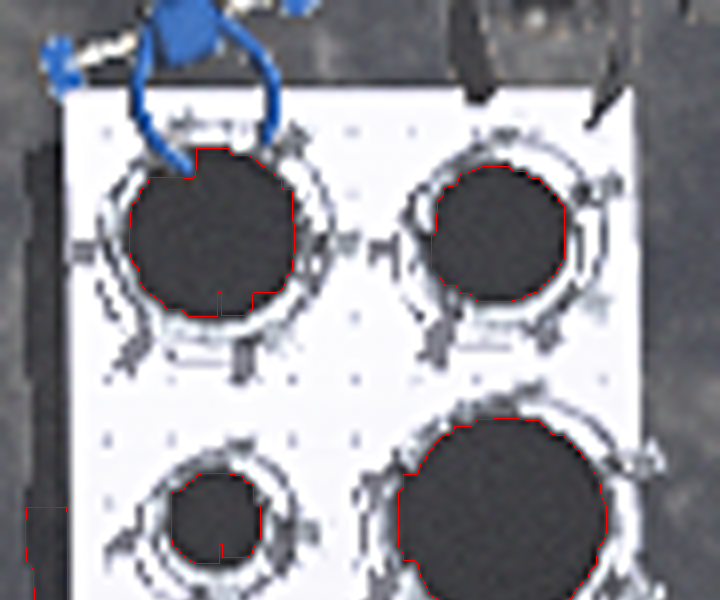

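View pics/wrist0.png

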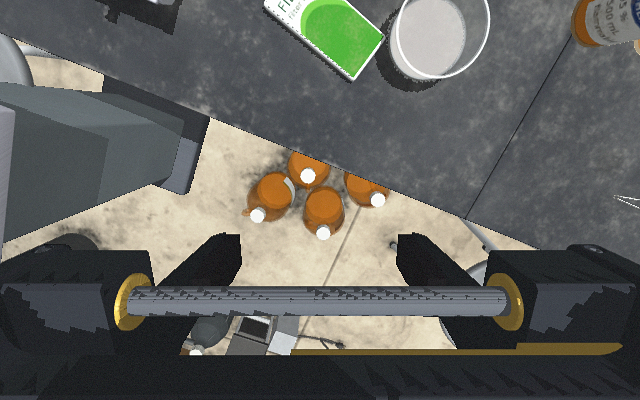

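Pad diameters read 91, 75, 60 and 42 mm. So large is bottom-right, medium top-left, small top-right and tiny bottom-left, all within 2 mm of a 122 mm square. Low clamp holders at z≈0.34 hang over bottle_short and near the medium clamp, so I'll grip with the tool tilted about 50° forward.

```bash
cat >> h.py <<'E'
from scipy.spatial.transform import Rotation as R
def goal(obj,h,th=50,yaw=0):
    """TCP pose so that grasp point is at obj xy, height h"""
    t,y=np.radians(th),np.radians(yaw)
    Rz=R.from_euler('z',y).as_matrix()
    Rm=Rz@np.array([[np.cos(t),0,np.sin(t)],[0,-1,0],[np.sin(t),0,-np.cos(t)]])
    p=np.array([obj[0],obj[1],h])-.006*Rm[:,2]
    return p,Rm
def delta(p,Rm):
    s=r.get_state();R0=R.from_quat(s["eef_rot"]).as_matrix()
    d=R0.T@(np.array(p)-s["tool_pos"])/.06
    a=np.degrees(R.from_matrix(R0.T@Rm).as_rotvec())/6
    return d.round(3),a.round(3)
def where():
    s=r.get_state();R0=R.from_quat(s["eef_rot"]).as_matrix()
    print("t",round(float(s["clock"]),2),"tcp",np.round(s["tool_pos"],4),"grasp",(s["tool_pos"]+.006*R0[:,2]).round(4),"z",R0[:,2].round(3),"y",R0[:,1].round(3),"open mm",round(float(s["opening"])*88.1,1),"F",np.round(s["contact_force"],1),"q",np.round(s["q"],2))
E
python3 - <<'E'
from h import *
where()
for p,th in (((.40,-.35,.32),0),((.36,-.005,.27),50)):
    _,Rm=goal((0,0),0,th);print(delta(p,Rm))
E
```

```text
t 0.15 tcp [ 0.2327 -0.5796  0.2631] grasp [ 0.2327 -0.5796  0.2571] z [-0.001  0.001 -1.   ] y [ 0.373 -0.928 -0.001] open mm 88.0 F [-0.3  0.2  0.1] q [ 1.22  0.69 -0.19  1.57  0.16  0.9  -0.22]
(array([ 4.014, -2.513, -0.945]), array([-1.200e-02,  3.000e-03,  3.647e+00]))
(array([ 5.538, -8.096, -0.104]), array([-1.602,  8.232,  3.406]))
```

Request:
{"name": "servo_tool", "arguments": {
  "deltas": [
    {"dx": 0.8, "dy": -0.5, "dz": -0.5, "az": 0.7, "hand": 60},
    {"dx": 1.6, "dy": -1.0, "dz": -0.9, "az": 1.5, "hand": 60},
    {"dx": 2.4, "dy": -1.5, "dz": -0.95, "az": 2.2, "hand": 60},
    {"dx": 3.2, "dy": -2.0, "dz": -0.95, "az": 2.9, "hand": 60},
    {"dx": 4.0, "dy": -2.5, "dz": -0.95, "az": 3.65, "hand": 60},
    {"dx": 4.0, "dy": -2.5, "dz": -0.95, "az": 3.65, "hand": 60}
  ],
  "newtons": 25
}}

```text
schema error: expected keys dx, dy, dz, ax, ay, az, hand
```

Run:
```python
from h import *
where()
for p,th in (((.36,-.005,.27),50),):
    _,Rm=goal((0,0),0,th);print(delta(p,Rm))
```

```text
t 0.15 tcp [ 0.2327 -0.5796  0.2631] grasp [ 0.2327 -0.5796  0.2571] z [-0.001  0.001 -1.   ] y [ 0.373 -0.928 -0.001] open mm 88.0 F [-0.3  0.2  0.1] q [ 1.22  0.69 -0.19  1.57  0.16  0.9  -0.22]
(array([ 5.538, -8.096, -0.104]), array([-1.602,  8.232,  3.406]))
```

Request:
{"name": "servo_tool", "arguments": {
  "deltas": [
    {"dx": 0.8, "dy": -0.5, "dz": -0.5, "ax": 0, "ay": 0, "az": 0.7, "hand": 60},
    {"dx": 1.6, "dy": -1.0, "dz": -0.9, "ax": 0, "ay": 0, "az": 1.5, "hand": 60},
    {"dx": 2.4, "dy": -1.5, "dz": -0.95, "ax": 0, "ay": 0, "az": 2.2, "hand": 60},
    {"dx": 3.2, "dy": -2.0, "dz": -0.95, "ax": 0, "ay": 0, "az": 2.9, "hand": 60},
    {"dx": 4.0, "dy": -2.5, "dz": -0.95, "ax": 0, "ay": 0, "az": 3.65, "hand": 60},
    {"dx": 4.0, "dy": -2.5, "dz": -0.95, "ax": 0, "ay": 0, "az": 3.65, "hand": 60}
  ],
  "newtons": 25
}}

```text
clock: 0.9
tool_pos: [0.4035, -0.3461, 0.3207]
eef_rot: [1.0, 0.005, 0.001, -0.001]
contact_force: [-0.2, 0.0, 0.4]
opening: 0.682
```

Run:
```python
from h import *
where()
for p,th in (((.36,-.005,.27),50),):
    _,Rm=goal((0,0),0,th);print(delta(p,Rm))
```

```text
t 0.9 tcp [ 0.4035 -0.3461  0.3207] grasp [ 0.4035 -0.3461  0.3147] z [ 0.002  0.003 -1.   ] y [ 0.01  -1.    -0.003] open mm 60.1 F [-0.2  0.   0.4] q [ 0.69  0.49 -0.1   1.78  0.05  0.88 -1.  ]
(array([-0.671, -5.69 ,  0.86 ]), array([-0.066,  8.317,  0.076]))
```

Request:
{"name": "servo_tool", "arguments": {
  "deltas": [
    {"dx": -0.1, "dy": -0.8, "dz": 0, "ax": 0, "ay": 1.2, "az": 0, "hand": 60},
    {"dx": -0.2, "dy": -1.6, "dz": 0, "ax": 0, "ay": 2.4, "az": 0, "hand": 60},
    {"dx": -0.3, "dy": -2.4, "dz": 0, "ax": 0, "ay": 3.6, "az": 0, "hand": 60},
    {"dx": -0.4, "dy": -3.2, "dz": 0.2, "ax": 0, "ay": 4.8, "az": 0, "hand": 60},
    {"dx": -0.5, "dy": -4.1, "dz": 0.4, "ax": 0, "ay": 6.0, "az": 0, "hand": 60},
    {"dx": -0.6, "dy": -4.9, "dz": 0.6, "ax": 0, "ay": 7.2, "az": 0, "hand": 60},
    {"dx": -0.67, "dy": -5.7, "dz": 0.86, "ax": -0.07, "ay": 8.3, "az": 0.08, "hand": 60},
    {"dx": -0.67, "dy": -5.7, "dz": 0.86, "ax": -0.07, "ay": 8.3, "az": 0.08, "hand": 60}
  ]
}}

```text
clock: 1.9
tool_pos: [0.313, -0.1088, 0.3559]
eef_rot: [0.957, 0.008, 0.288, -0.035]
contact_force: [-0.2, 0.7, 0.1]
opening: 0.679
```

Run:
```python
from h import *
where()
p,Rm=goal((.4416,-.0044),.126);print(delta(p,Rm), delta(p-.06*Rm[:,2],Rm))
p,d=eyes.snapshot("wrist");cv2.imwrite("pics/w1.png",p[:,:,::-1])
p,d=eyes.snapshot("scene");cv2.imwrite("pics/s1.png",p[:,:,::-1])
```

```text
t 1.9 tcp [ 0.313  -0.1088  0.3559] grasp [ 0.3163 -0.1083  0.3509] z [ 0.551  0.071 -0.831] y [ 0.035 -0.997 -0.062] open mm 59.8 F [-0.2  0.7  0.1] q [ 1.74  0.21 -1.47  2.56 -1.    0.04 -0.23]
(array([-0.367, -1.427,  4.395]), array([-0.669,  2.743, -0.15 ])) (array([-0.65 , -1.494,  3.439]), array([-0.669,  2.743, -0.15 ]))
```

View pics/w1.png

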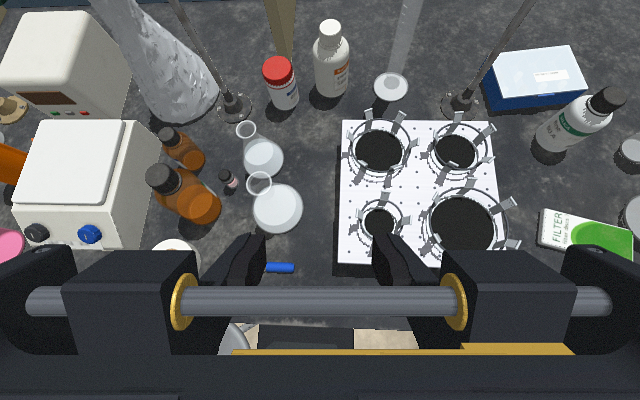

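View pics/s1.png

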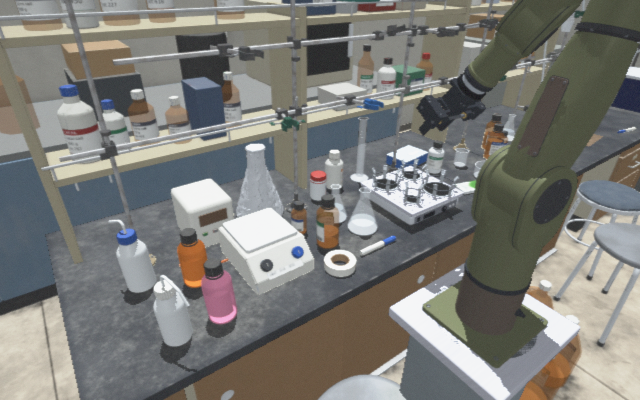

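The tilt drove the arm into its joint limits (q3, q4, q5, q6), so it can't tilt outward this close in on this branch. I'll fit a simple kinematic model to the recorded states to plan reachable tilts, after backing out of this pose.

```bash
cat > kin.py <<'E'
import numpy as np, itertools, json
from scipy.spatial.transform import Rotation as R
from scipy.optimize import least_squares
ax='zyzyzyz'
def fk(q,sg,p):
    h,L1,L2,L3,e,w,c0=p
    T=R.from_euler('z',c0);x=np.array([0,0,h]);
    off=[(0,0,0),(0,0,0),(e,0,L1),(-e,0,0),(0,0,L2),(w,0,0),(0,0,L3)]
    # rotate joint i then translate
    offs=[(0,0,0),(0,0,0),(e,0,L1),(-e,0,L2),(0,0,0),(w,0,L3),(0,0,0)]
    for i in range(7):
        T=T*R.from_euler(ax[i],sg[i]*q[i]);x=x+T.apply(offs[i])
    return x,T
E
python3 - <<'E'
from kin import *
from plant import r
s=r.get_state()
S=[([1.223,.6895,-.195,1.5655,.157,.902,-.215],[.2327,-.5796,.2631],[.982,.19,0,-.001]),
([.69,.49,-.1,1.78,.05,.88,-1.0],[.4035,-.3461,.3207],[1,.005,.001,-.001]),
(s["q"],s["tool_pos"],s["eef_rot"])]
json.dump([[list(map(float,b)) for b in a] for a in S],open("states.json","w"))
res=[]
for sg in itertools.product([1,-1],repeat=4):
    g=[sg[0],1,sg[1],1,sg[2],1,sg[3]]
    def f(p,full=False):
        o=[]
        for q,x,t in S:
            X,T=fk(q,g,p[:7]);T=T*R.from_euler('z',p[7]);o+=list((X-x)*5);o+=list((T.inv()*R.from_quat(t)).as_rotvec())
        return np.array(o)
    for c0 in (0,np.pi/2,np.pi,-np.pi/2):
      for c7 in (0,np.pi/2,np.pi,-np.pi/2):
        l=least_squares(f,[.36,.5,.36,.28,0,0,c0,c7]);res.append((l.cost,g,l.x.round(4)))
res.sort(key=lambda a:a[0])
for a in res[:4]:print(a)
E
```

```text
(np.float64(0.0015769622298295323), [-1, 1, -1, 1, -1, 1, -1], array([ 0.2482,  0.5678,  0.3297,  0.2223,  0.0218,  0.0207, -0.0723,
        7.7827]))
(np.float64(0.0015769622298295422), [-1, 1, -1, 1, -1, 1, -1], array([ 0.2482,  0.5678,  0.3297,  0.2223,  0.0218,  0.0207, -0.0723,
       -4.7837]))
(np.float64(0.0015769622298295442), [-1, 1, -1, 1, -1, 1, -1], array([ 0.2482,  0.5678,  0.3297,  0.2223,  0.0218,  0.0207, -0.0723,
        1.4995]))
(np.float64(0.0015769622298295513), [-1, 1, -1, 1, -1, 1, -1], array([ 0.2482,  0.5678,  0.3297,  0.2223,  0.0218,  0.0207, -0.0723,
        1.4995]))
```

```bash
cat >> h.py <<'E'
import json
def log():
    s=r.get_state();S=json.load(open("states.json"));S.append([list(map(float,s[k])) for k in("q","tool_pos","eef_rot")]);json.dump(S,open("states.json","w"))
E
python3 - <<'E'
from h import *
_,Rm=goal((0,0),0,0);print(delta((.48,-.12,.33),Rm))
E
```

```text
(array([2.11 , 0.2  , 1.894]), array([-0.63 , -5.578,  0.037]))
```

Request:
{"name": "servo_tool", "arguments": {
  "deltas": [
    {"dx": 0, "dy": 0, "dz": 0, "ax": 0, "ay": -1.5, "az": 0, "hand": 60}
  ]
}}

```text
clock: 2.12
tool_pos: [0.3183, -0.1042, 0.3534]
eef_rot: [0.966, 0.009, 0.255, -0.047]
contact_force: [1.8, 0.2, -0.4]
opening: 0.678
```

Run:
```python
from h import *
where();log()
_,Rm=goal((0,0),0,0);print(delta((.48,-.12,.33),Rm))
```

```text
t 2.12 tcp [ 0.3183 -0.1042  0.3534] grasp [ 0.3213 -0.1036  0.3482] z [ 0.491  0.096 -0.866] y [ 0.041 -0.995 -0.087] open mm 59.7 F [ 1.8  0.2 -0.4] q [ 1.52  0.16 -1.21  2.5  -0.74  0.17 -0.5 ]
(array([2.154, 0.408, 1.636]), array([-0.912, -4.922,  0.174]))
```

Request:
{"name": "servo_tool", "arguments": {
  "deltas": [
    {"dx": 0.5, "dy": 0.1, "dz": 0.2, "ax": -0.2, "ay": -1.5, "az": 0, "hand": 60},
    {"dx": 1.0, "dy": 0.2, "dz": 0.5, "ax": -0.4, "ay": -3.0, "az": 0.1, "hand": 60},
    {"dx": 1.6, "dy": 0.3, "dz": 1.0, "ax": -0.7, "ay": -4.0, "az": 0.1, "hand": 60},
    {"dx": 2.15, "dy": 0.4, "dz": 1.6, "ax": -0.9, "ay": -4.9, "az": 0.2, "hand": 60},
    {"dx": 2.15, "dy": 0.4, "dz": 1.6, "ax": -0.9, "ay": -4.9, "az": 0.2, "hand": 60}
  ]
}}

```text
clock: 2.75
tool_pos: [0.4695, -0.1159, 0.3349]
eef_rot: [0.999, 0.007, 0.045, -0.019]
contact_force: [0.7, -0.5, 1.0]
opening: 0.68
```

```bash
python3 - <<'E'
from h import *
where();log()
E
cat > fit.py <<'E'
from kin import *
S=json.load(open("states.json"))
g=[-1,1,-1,1,-1,1,-1]
def f(p):
    o=[]
    for i,(q,x,t) in enumerate(S):
        if i<2: continue
        X,T=fk(q,g,p[:7]);T=T*R.from_euler('z',p[7]);o+=list((X-x)*5);o+=list((T.inv()*R.from_quat(t)).as_rotvec())
    return np.array(o)
l=least_squares(f,[.25,.56,.33,.22,.02,.02,0,1.5]);print(l.cost,l.x.round(4));print(f(l.x).reshape(-1,6).round(4))
json.dump(list(l.x),open("fit.json","w"))
E
python3 fit.py
```

```text
t 2.75 tcp [ 0.4695 -0.1159  0.3349] grasp [ 0.47   -0.1157  0.329 ] z [ 0.09   0.039 -0.995] y [ 0.015 -0.999 -0.038] open mm 59.9 F [ 0.7 -0.5  1. ] q [ 0.37  0.39 -0.28  1.94  0.08  0.75 -1.49]
0.00040669719438643606 [-0.0631  0.5939  0.2074  0.0518  0.1225  0.0891 -0.0208  1.5521]
[[ 0.0121  0.0023  0.0077  0.0115 -0.0012  0.0014]
 [-0.0155 -0.005  -0.0039  0.0103 -0.0017  0.0007]
 [ 0.0032  0.0067 -0.0038  0.0019 -0.0008 -0.002 ]]
```

Run:
```python
from h import *
where();log()
p,Rm=goal((.4416,-.0044),.21,0);print(delta(p,Rm))
p,d=eyes.snapshot("wrist");cv2.imwrite("pics/w2.png",p[:,:,::-1])
```

```text
t 2.75 tcp [ 0.4695 -0.1159  0.3349] grasp [ 0.47   -0.1157  0.329 ] z [ 0.09   0.039 -0.995] y [ 0.015 -0.999 -0.038] open mm 59.9 F [ 0.7 -0.5  1. ] q [ 0.37  0.39 -0.28  1.94  0.08  0.75 -1.49]
(array([-0.62 , -1.789,  2.003]), array([-0.367, -0.86 ,  0.128]))
```

View pics/w2.png

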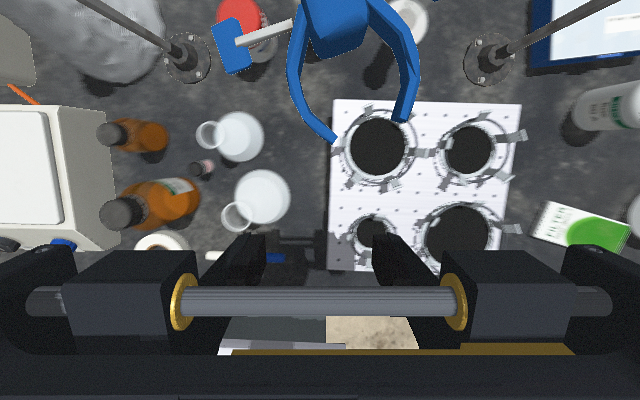

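Request:
{"name": "servo_tool", "arguments": {
  "deltas": [
    {"dx": -0.3, "dy": -0.6, "dz": 0.2, "ax": -0.2, "ay": -0.4, "az": 0, "hand": 60},
    {"dx": -0.6, "dy": -1.2, "dz": 0.5, "ax": -0.35, "ay": -0.85, "az": 0.1, "hand": 60},
    {"dx": -0.62, "dy": -1.8, "dz": 1.0, "ax": -0.35, "ay": -0.85, "az": 0.1, "hand": 60},
    {"dx": -0.62, "dy": -1.8, "dz": 1.0, "ax": -0.35, "ay": -0.85, "az": 0.1, "hand": 60},
    {"dx": -0.62, "dy": -1.8, "dz": 1.0, "ax": -0.35, "ay": -0.85, "az": 0.1, "hand": 60}
  ]
}}

```text
clock: 3.42
tool_pos: [0.4367, -0.0041, 0.2768]
eef_rot: [1.0, 0.004, 0.004, -0.004]
contact_force: [0.1, -1.5, 0.6]
opening: 0.677
```

```bash
python3 - <<'E'
from h import *
where();log()
p,Rm=goal((.4416,-.0044),.126,0);print(delta(p,Rm))
p,d=eyes.snapshot("wrist");cv2.imwrite("pics/w3.png",p[:,:,::-1])
E
python3 fit.py
```

```text
t 3.42 tcp [ 0.4367 -0.0041  0.2768] grasp [ 0.4367 -0.0041  0.2708] z [ 0.007  0.008 -1.   ] y [ 0.007 -1.    -0.008] open mm 59.7 F [ 0.1 -1.5  0.6] q [ 0.07  0.43 -0.24  2.09  0.16  0.62 -1.83]
(array([0.064, 0.026, 2.413]), array([-0.08 , -0.071,  0.07 ]))
0.0024935577954273563 [ 0.2774  0.6035  0.3408  0.2739  0.0015  0.0141 -0.0818  1.4941]
[[-0.0061 -0.0057  0.0063  0.0452 -0.0033  0.0086]
 [ 0.0052  0.0141 -0.0022  0.0406 -0.0055  0.0059]
 [-0.0044 -0.0008 -0.0023  0.0075 -0.0028 -0.0047]
 [-0.0044 -0.0008 -0.0023  0.0075 -0.0028 -0.0047]
 [ 0.0111  0.0208  0.0006  0.0006 -0.0007 -0.0051]]
```

View pics/w3.png

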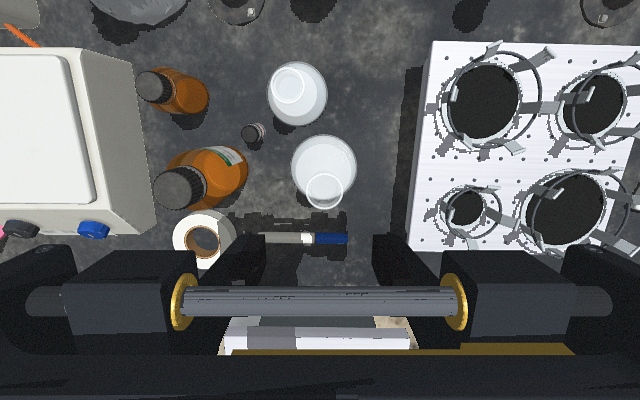

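Run:
```python
from h import *
m=eyes.camera_model("wrist")
for n,u,v,h in [("fl rim",324,190,.136),("fl base",324,168,.012),("fs rim",290,85,.116),("fs base",297,93,.012),("bt",173,191,.156),("bs",151,88,.103),("vial",249,133,.048),("TL",479,101,.066),("TR",593,104,.066),("BL",465,208,.066),("BR",562,208,.066)]:
    print(n,onz(m,u,v,h).round(4))
```

```text
fl rim [ 0.4421 -0.009   0.136 ]
fl base [ 0.4422 -0.0102  0.012 ]
fs rim [0.5372 0.0234 0.116 ]
fs base [0.5385 0.0254 0.012 ]
bt [0.4451 0.1244 0.156 ]
bs [0.535  0.1607 0.103 ]
vial [0.49  0.081 0.048]
TL [ 0.5271 -0.1794  0.066 ]
TR [ 0.5247 -0.3048  0.066 ]
BL [ 0.4035 -0.1821  0.066 ]
BR [ 0.4046 -0.2995  0.066 ]
```

Request:
{"name": "servo_tool", "arguments": {
  "deltas": [
    {"dx": 0.05, "dy": 0.04, "dz": 0.7, "ax": -0.08, "ay": -0.07, "az": 0.07, "hand": 60},
    {"dx": 0.09, "dy": 0.06, "dz": 1.4, "ax": -0.08, "ay": -0.07, "az": 0.07, "hand": 60},
    {"dx": 0.09, "dy": 0.06, "dz": 1.9, "ax": -0.08, "ay": -0.07, "az": 0.07, "hand": 60},
    {"dx": 0.09, "dy": 0.06, "dz": 2.2, "ax": -0.08, "ay": -0.07, "az": 0.07, "hand": 60},
    {"dx": 0.09, "dy": 0.06, "dz": 2.41, "ax": -0.08, "ay": -0.07, "az": 0.07, "hand": 60},
    {"dx": 0.09, "dy": 0.06, "dz": 2.41, "ax": -0.08, "ay": -0.07, "az": 0.07, "hand": 60}
  ]
}}

```text
clock: 4.22
tool_pos: [0.4431, -0.0069, 0.1319]
eef_rot: [1.0, -0.001, -0.0, -0.0]
contact_force: [0.7, 0.2, -0.1]
opening: 0.679
```

```bash
python3 - <<'E'
from h import *
where();log()
p,Rm=goal((.442,-.007),.126,0);print(delta(p,Rm))
p,d=eyes.snapshot("wrist");cv2.imwrite("pics/w4.png",p[:,:,::-1])
E
python3 fit.py
```

```text
t 4.22 tcp [ 0.4431 -0.0069  0.1319] grasp [ 0.4431 -0.0069  0.1259] z [-0.  0. -1.] y [-0.002 -1.    -0.   ] open mm 59.8 F [ 0.7  0.2 -0.1] q [-0.03  0.72 -0.09  2.22  0.28  0.22 -1.95]
(array([-0.018,  0.002, -0.002]), array([-0.002,  0.001, -0.019]))
0.0030300142915839876 [ 0.311   0.5963  0.3563  0.286  -0.0079  0.0079 -0.0897  1.4858]
[[-0.0066 -0.0059  0.0027  0.0496 -0.0034  0.0104]
 [ 0.0078  0.0111 -0.0049  0.0445 -0.0059  0.0074]
 [-0.0017 -0.0053  0.0045  0.0082 -0.003  -0.0042]
 [-0.0017 -0.0053  0.0045  0.0082 -0.003  -0.0042]
 [-0.0089  0.0172  0.0043  0.0007 -0.0007 -0.0046]
 [ 0.0051  0.0156 -0.0111 -0.     -0.     -0.0047]]
```

View pics/w4.png

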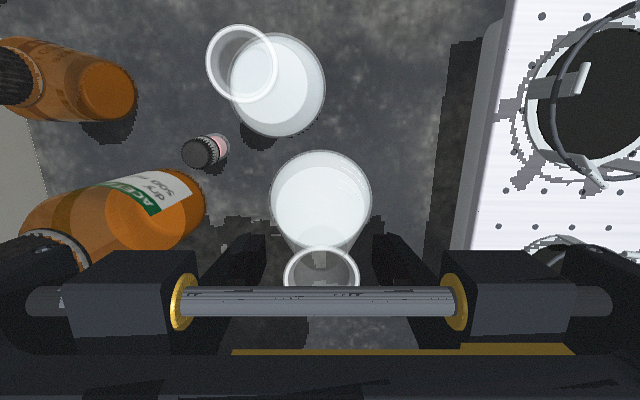

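Run:
```python
from h import *
m=eyes.camera_model("wrist")
for n,u,v,h in [("fl rim",322,278,.136),("rim top edge",322,247,.136),("fl base",321,205,.012),("fs rim",241,64,.116),("fs base",277,85,.012)]:
    print(n,onz(m,u,v,h).round(4))
```

```text
fl rim [ 0.4425 -0.0087  0.136 ]
rim top edge [ 0.4583 -0.0087  0.136 ]
fl base [ 0.4391 -0.0092  0.012 ]
fs rim [0.537 0.027 0.116]
fs base [0.5385 0.0257 0.012 ]
```

Request:
{"name": "servo_tool", "arguments": {
  "deltas": [
    {"dx": 0, "dy": 0, "dz": 0, "ax": 0, "ay": 0, "az": 0, "hand": 20},
    {"dx": 0, "dy": 0, "dz": 0, "ax": 0, "ay": 0, "az": 0, "hand": 20},
    {"dx": 0, "dy": 0, "dz": 0, "ax": 0, "ay": 0, "az": 0, "hand": 20},
    {"dx": 0, "dy": 0, "dz": 0, "ax": 0, "ay": 0, "az": 0, "hand": 20}
  ],
  "newtons": 25
}}

```text
clock: 4.78
tool_pos: [0.4431, -0.0065, 0.1323]
eef_rot: [1.0, -0.001, 0.0, -0.0]
contact_force: [-0.1, -0.6, 1.9]
opening: 0.332
```

Request:
{"name": "servo_tool", "arguments": {
  "deltas": [
    {"dx": 0, "dy": 0, "dz": -0.4, "ax": 0, "ay": 0, "az": 0, "hand": 20},
    {"dx": -0.1, "dy": 0, "dz": -1.1, "ax": 0, "ay": 0, "az": 0, "hand": 20},
    {"dx": -0.3, "dy": 0, "dz": -1.8, "ax": 0, "ay": 0, "az": 0, "hand": 20},
    {"dx": -0.5, "dy": 0.3, "dz": -2.3, "ax": 0, "ay": 0, "az": 0, "hand": 20},
    {"dx": -0.64, "dy": 1.0, "dz": -2.3, "ax": 0, "ay": 0, "az": 0, "hand": 20},
    {"dx": -0.64, "dy": 1.9, "dz": -2.3, "ax": 0, "ay": 0, "az": 0, "hand": 20},
    {"dx": -0.64, "dy": 2.8, "dz": -2.3, "ax": 0, "ay": 0, "az": 0, "hand": 20},
    {"dx": -0.64, "dy": 3.7, "dz": -2.3, "ax": 0, "ay": 0, "az": 0, "hand": 20},
    {"dx": -0.64, "dy": 4.5, "dz": -2.3, "ax": 0, "ay": 0, "az": 0, "hand": 20},
    {"dx": -0.64, "dy": 4.88, "dz": -2.3, "ax": 0, "ay": 0, "az": 0, "hand": 20}
  ]
}}

```text
clock: 6.02
tool_pos: [0.403, -0.3021, 0.2693]
eef_rot: [1.0, -0.003, -0.0, -0.0]
contact_force: [0.6, 0.4, -2.0]
opening: 0.333
```

Request:
{"name": "servo_tool", "arguments": {
  "deltas": [
    {"dx": 0, "dy": 0, "dz": 0, "ax": 0, "ay": 0, "az": 0, "hand": 20},
    {"dx": 0, "dy": 0, "dz": 0, "ax": 0, "ay": 0, "az": 0, "hand": 20}
  ]
}}

```text
clock: 6.28
tool_pos: [0.4041, -0.2974, 0.2696]
eef_rot: [1.0, 0.0, -0.0, -0.001]
contact_force: [-0.1, 0.6, -2.7]
opening: 0.329
```

Run:
```python
from h import *
where();log()
for n in("wrist","top","scene"):
    p,d=eyes.snapshot(n);cv2.imwrite(f"pics/5{n}.png",p[:,:,::-1])
    if n!="wrist":
        b=(150,290,330,490) if n=="top" else (80,260,330,530)
        cv2.imwrite(f"pics/5{n}c.png",cv2.resize(p[b[0]:b[1],b[2]:b[3],::-1],None,fx=4,fy=4,interpolation=cv2.INTER_CUBIC)[:600,:800])
```

```text
t 6.28 tcp [ 0.4041 -0.2974  0.2696] grasp [ 0.4041 -0.2974  0.2636] z [-0.001  0.002 -1.   ] y [ 0.001 -1.    -0.002] open mm 29.0 F [-0.1  0.6 -2.7] q [ 0.72  0.53 -0.27  1.92  0.2   0.72 -1.24]
```

View pics/5wrist.png

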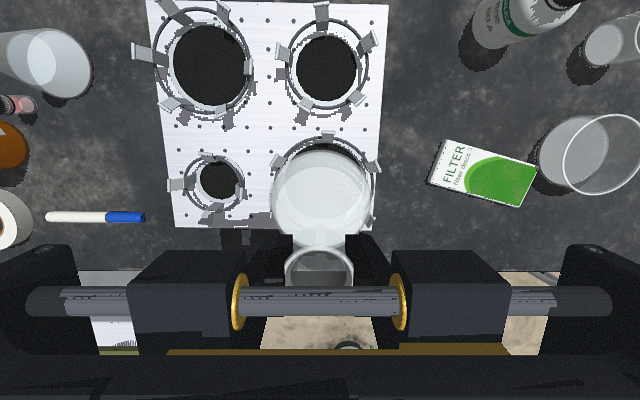

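View pics/5scenec.png

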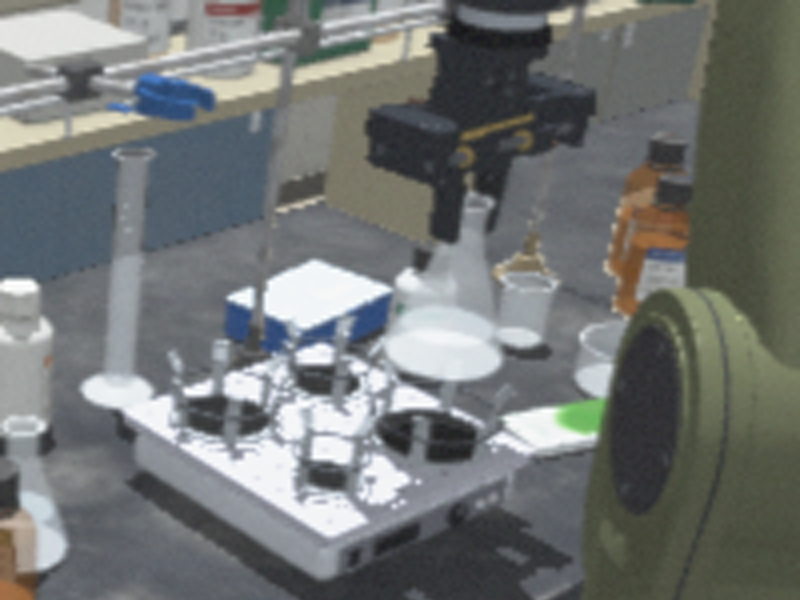

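View pics/5topc.png

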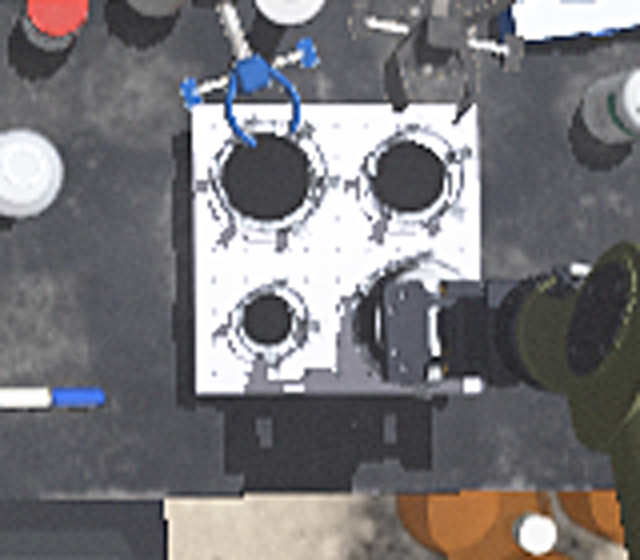

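Run:
```python
from h import *
m=eyes.camera_model("wrist");w=cv2.imread("pics/5wrist.png")
g=cv2.resize(w[0:260,120:420],None,fx=2.6,fy=2.3,interpolation=cv2.INTER_CUBIC);cv2.imwrite("pics/5wc.png",g)
for n,u,v,h in [("TL",209,65,.066),("TR",326,68,.066),("BL",219,180,.066),("flbase",323,187,.139)]:
    print(n,onz(m,u,v,h).round(4))
```

```text
TL [ 0.5269 -0.1826  0.066 ]
TR [ 0.5243 -0.305   0.066 ]
BL [ 0.404  -0.1813  0.066 ]
flbase [ 0.4141 -0.3017  0.139 ]
```

View pics/5wc.png

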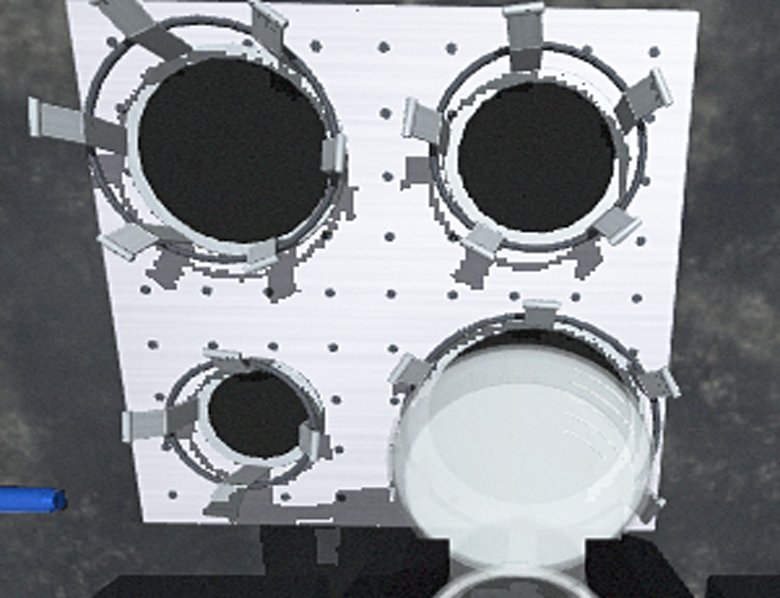

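Run:
```python
from h import *
m=eyes.camera_model("wrist")
for h in (.133,.139,.145):
  print(h,onz(m,322,149.5,h)[0]-.047,onz(m,272,187,h)[1],onz(m,371,187,h)[1],"rim",onz(m,320,270,h+.134))
where()
print(delta(goal((.4035,-.3005),.20,0)[0],goal((0,0),0,0)[1]))
```

```text
0.133 0.40021105708194604 -0.2542281556050246 -0.34647001798868277 rim [ 0.40413914 -0.29859207  0.267     ]
0.139 0.40089075147056613 -0.25524745287532763 -0.34533781892328674 rim [ 0.40765485 -0.29855979  0.273     ]
0.145 0.40157044585918616 -0.25626675014563066 -0.3442056198578907 rim [ 0.41117056 -0.2985275   0.279     ]
t 6.42 tcp [ 0.4045 -0.2975  0.2699] grasp [ 0.4045 -0.2975  0.2639] z [-0.     0.002 -1.   ] y [ 0.002 -1.    -0.002] open mm 29.2 F [-0.6  0.  -2.2] q [ 0.72  0.53 -0.27  1.92  0.2   0.72 -1.24]
(array([-0.017,  0.051,  1.065]), array([-0.015,  0.   ,  0.017]))
```

Request:
{"name": "servo_tool", "arguments": {
  "deltas": [
    {"dx": 0, "dy": 0.04, "dz": 0.2, "ax": 0, "ay": 0, "az": 0, "hand": 20},
    {"dx": 0, "dy": 0.04, "dz": 0.5, "ax": 0, "ay": 0, "az": 0, "hand": 20},
    {"dx": 0, "dy": 0.04, "dz": 0.75, "ax": 0, "ay": 0, "az": 0, "hand": 20},
    {"dx": 0, "dy": 0.04, "dz": 0.75, "ax": 0, "ay": 0, "az": 0, "hand": 20}
  ]
}}

```text
clock: 6.92
tool_pos: [0.4035, -0.3007, 0.2234]
eef_rot: [1.0, -0.0, -0.001, -0.001]
contact_force: [-0.1, 0.1, -1.3]
opening: 0.33
```

Run:
```python
from h import *
where();log()
for n in("wrist","scene"):
    p,d=eyes.snapshot(n);cv2.imwrite(f"pics/6{n}.png",p[:,:,::-1])
    b=(120,280,360,520) if n=="scene" else (80,300,200,420)
    cv2.imwrite(f"pics/6{n}c.png",cv2.resize(p[b[0]:b[1],b[2]:b[3],::-1],None,fx=3.2,fy=3.2,interpolation=cv2.INTER_CUBIC)[:600,:800])
```

```text
t 6.92 tcp [ 0.4035 -0.3007  0.2234] grasp [ 0.4034 -0.3007  0.2174] z [-0.003  0.003 -1.   ] y [-0.    -1.    -0.003] open mm 29.1 F [-0.1  0.1 -1.3] q [ 0.7   0.6  -0.24  1.97  0.24  0.61 -1.27]
```

View pics/6wristc.png

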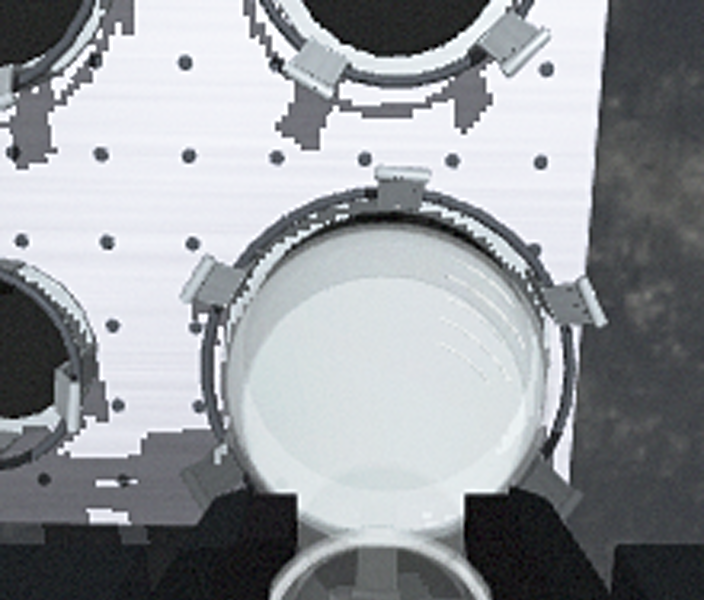

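View pics/6scenec.png

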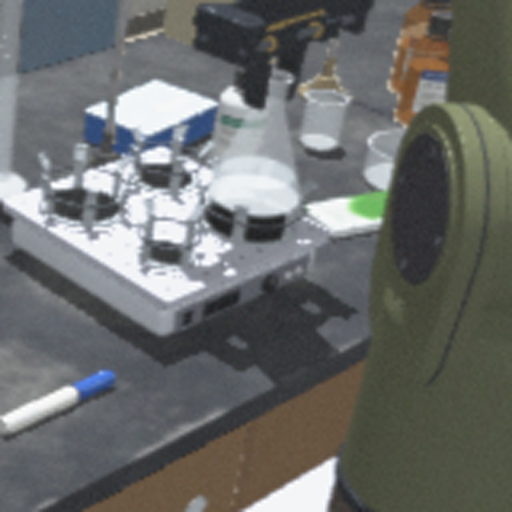

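Request:
{"name": "servo_tool", "arguments": {
  "deltas": [
    {"dx": 0, "dy": 0.01, "dz": 0.15, "ax": 0, "ay": 0, "az": 0, "hand": 20},
    {"dx": 0.01, "dy": 0.01, "dz": 0.28, "ax": 0, "ay": 0, "az": 0, "hand": 20},
    {"dx": 0.01, "dy": 0.01, "dz": 0.36, "ax": 0, "ay": 0, "az": 0, "hand": 20},
    {"dx": 0.01, "dy": 0.01, "dz": 0.39, "ax": 0, "ay": 0, "az": 0, "hand": 20},
    {"dx": 0.01, "dy": 0.01, "dz": 0.4, "ax": 0, "ay": 0, "az": 0, "hand": 20},
    {"dx": 0.01, "dy": 0.01, "dz": 0.4, "ax": 0, "ay": 0, "az": 0, "hand": 20}
  ]
}}

```text
clock: 7.78
tool_pos: [0.405, -0.3021, 0.201]
eef_rot: [1.0, -0.0, 0.0, -0.0]
contact_force: [-0.9, 0.2, -1.7]
opening: 0.328
```

Request:
{"name": "servo_tool", "arguments": {
  "deltas": [
    {"dx": 0, "dy": 0, "dz": 0.03, "ax": 0, "ay": 0, "az": 0, "hand": 20},
    {"dx": 0, "dy": 0, "dz": 0.05, "ax": 0, "ay": 0, "az": 0, "hand": 20},
    {"dx": 0, "dy": 0, "dz": 0.05, "ax": 0, "ay": 0, "az": 0, "hand": 20}
  ]
}}

```text
clock: 8.15
tool_pos: [0.4051, -0.3023, 0.1982]
eef_rot: [1.0, -0.0, 0.0, -0.0]
contact_force: [-0.2, -0.7, 3.3]
opening: 0.331
```

Request:
{"name": "servo_tool", "arguments": {
  "deltas": [
    {"dx": 0, "dy": 0, "dz": 0, "ax": 0, "ay": 0, "az": 0, "hand": 60},
    {"dx": 0, "dy": 0, "dz": 0, "ax": 0, "ay": 0, "az": 0, "hand": 60},
    {"dx": 0, "dy": 0, "dz": 0, "ax": 0, "ay": 0, "az": 0, "hand": 60},
    {"dx": 0, "dy": 0, "dz": -0.4, "ax": 0, "ay": 0, "az": 0, "hand": 60},
    {"dx": 0, "dy": 0, "dz": -1.2, "ax": 0, "ay": 0, "az": 0, "hand": 60},
    {"dx": 0, "dy": 0, "dz": -1.7, "ax": 0, "ay": 0, "az": 0, "hand": 60},
    {"dx": 0, "dy": 0, "dz": -1.7, "ax": 0, "ay": 0, "az": 0, "hand": 60}
  ]
}}

```text
clock: 9.02
tool_pos: [0.406, -0.3027, 0.3019]
eef_rot: [1.0, -0.001, 0.002, 0.001]
contact_force: [-0.2, -0.5, 0.2]
opening: 0.682
```

```bash
python3 - <<'E'
from h import *
where();log()
for n in("wrist","scene"):
    p,d=eyes.snapshot(n);cv2.imwrite(f"pics/7{n}.png",p[:,:,::-1])
    if n=="scene":cv2.imwrite(f"pics/7{n}c.png",cv2.resize(p[120:280,360:520,::-1],None,fx=3.2,fy=3.2,interpolation=cv2.INTER_CUBIC)[:600,:800])
E
python3 fit.py
```

```text
t 9.03 tcp [ 0.406  -0.3027  0.3019] grasp [ 0.406  -0.3027  0.2959] z [ 0.004 -0.002 -1.   ] y [-0.001 -1.     0.002] open mm 60.1 F [-0.2 -0.5  0.2] q [ 0.74  0.49 -0.29  1.87  0.19  0.8  -1.22]
0.0034095777041181522 [ 0.3095  0.5884  0.3523  0.2815 -0.0054  0.0072 -0.0873  1.4865]
[[-0.005  -0.0076 -0.0007  0.0483 -0.0033  0.0116]
 [ 0.0093  0.0084 -0.0078  0.0433 -0.0057  0.0087]
 [-0.0069  0.0027  0.0021  0.008  -0.003  -0.0026]
 [-0.0069  0.0027  0.0021  0.008  -0.003  -0.0026]
 [-0.0115  0.0243  0.0026  0.0007 -0.0007 -0.003 ]
 [ 0.0008  0.0228 -0.0112 -0.     -0.     -0.003 ]
 [ 0.0002 -0.0086  0.0048 -0.     -0.0002 -0.003 ]
 [ 0.002  -0.0115  0.0017 -0.0002 -0.0002 -0.003 ]
 [-0.0018 -0.0089  0.0063  0.0004  0.0002 -0.003 ]]
```

View pics/7scenec.png

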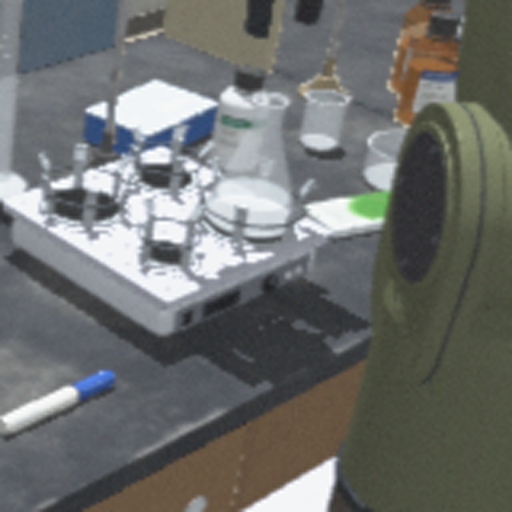

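View pics/7wrist.png

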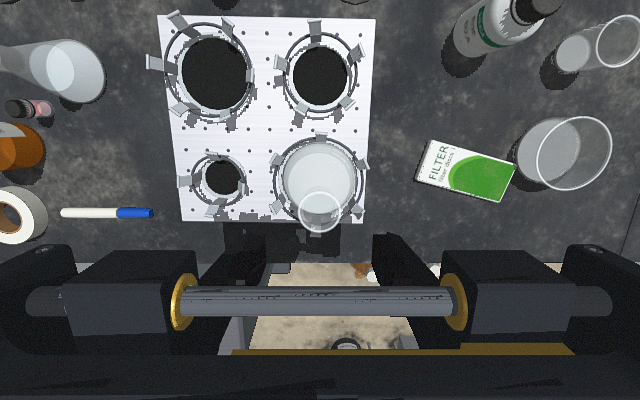

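Flask_large stands in the large clamp, upright and centred at wrist px (318,180). Next is the tall brown bottle at wrist0 crop (250,330). It's the only brown bottle_tall shape beside the shaker: the orange and pink ones stand left of the balance, and the other amber ones are on the far right.

Run:
```python
from h import *
p,Rm=goal((.4455,.127),.26,0,25);print(delta(p,Rm))
```

```text
(array([ 0.679, -7.149,  0.564]), array([-1.100e-02,  3.000e-03, -4.175e+00]))
```

Request:
{"name": "servo_tool", "arguments": {
  "deltas": [
    {"dx": 0, "dy": -0.8, "dz": 0, "ax": 0, "ay": 0, "az": 0, "hand": 64},
    {"dx": 0, "dy": -1.7, "dz": 0, "ax": 0, "ay": 0, "az": 0, "hand": 64},
    {"dx": 0, "dy": -2.6, "dz": 0, "ax": 0, "ay": 0, "az": 0, "hand": 64},
    {"dx": 0, "dy": -3.5, "dz": 0, "ax": 0, "ay": 0, "az": -0.8, "hand": 64},
    {"dx": 0, "dy": -4.4, "dz": 0, "ax": 0, "ay": 0, "az": -1.6, "hand": 64},
    {"dx": 0.1, "dy": -5.3, "dz": 0, "ax": 0, "ay": 0, "az": -2.4, "hand": 64},
    {"dx": 0.3, "dy": -6.2, "dz": 0.2, "ax": 0, "ay": 0, "az": -3.3, "hand": 64},
    {"dx": 0.65, "dy": -7.15, "dz": 0.5, "ax": 0, "ay": 0, "az": -4.17, "hand": 64},
    {"dx": 0.68, "dy": -7.15, "dz": 0.56, "ax": 0, "ay": 0, "az": -4.17, "hand": 64},
    {"dx": 0.68, "dy": -7.15, "dz": 0.56, "ax": 0, "ay": 0, "az": -4.17, "hand": 64}
  ]
}}

```text
clock: 10.38
tool_pos: [0.4449, 0.1259, 0.2652]
eef_rot: [0.976, 0.216, -0.002, 0.0]
contact_force: [1.0, -0.6, -0.4]
opening: 0.728
```

Run:
```python
from h import *
where();log()
p,Rm=goal((.4455,.127),.150,0,25);print(delta(p,Rm))
p,d=eyes.snapshot("wrist");cv2.imwrite("pics/w8.png",p[:,:,::-1])
```

```text
t 10.38 tcp [0.4449 0.1259 0.2652] grasp [0.4449 0.1259 0.2592] z [-0.004 -0.001 -1.   ] y [ 0.422 -0.907 -0.001] open mm 64.2 F [ 1.  -0.6 -0.4] q [-0.11  0.5  -0.4   2.03  0.3   0.67 -1.84]
(array([ 0.023, -0.011,  1.819]), array([-0.005,  0.035, -0.007]))
```

View pics/w8.png

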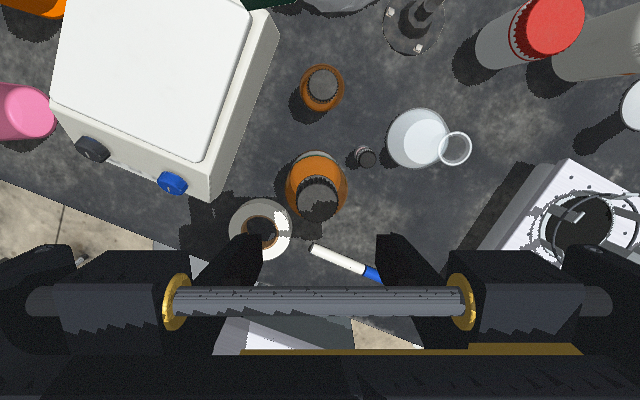

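Run:
```python
from h import *
m=eyes.camera_model("wrist")
for n,u,v,h in [("bt",318,199,.156),("fs rim",454,149,.116),("fs base",419,138,.01),("bs",323,84,.103),("vial",366,157,.048)]:
    print(n,onz(m,u,v,h).round(4))
```

```text
bt [0.4486 0.1271 0.156 ]
fs rim [0.5363 0.0268 0.116 ]
fs base [0.5393 0.0251 0.01  ]
bs [0.5372 0.1632 0.103 ]
vial [0.4907 0.0841 0.048 ]
```

Request:
{"name": "servo_tool", "arguments": {
  "deltas": [
    {"dx": 0.02, "dy": 0, "dz": 0.5, "ax": 0, "ay": 0.03, "az": 0, "hand": 64},
    {"dx": 0.02, "dy": 0, "dz": 1.1, "ax": 0, "ay": 0.03, "az": 0, "hand": 64},
    {"dx": 0.02, "dy": 0, "dz": 1.6, "ax": 0, "ay": 0.03, "az": 0, "hand": 64},
    {"dx": 0.02, "dy": 0, "dz": 1.82, "ax": 0, "ay": 0.03, "az": 0, "hand": 64},
    {"dx": 0.02, "dy": 0, "dz": 1.82, "ax": 0, "ay": 0.03, "az": 0, "hand": 64},
    {"dx": 0.02, "dy": 0, "dz": 1.82, "ax": 0, "ay": 0.03, "az": 0, "hand": 25},
    {"dx": 0.02, "dy": 0, "dz": 1.82, "ax": 0, "ay": 0.03, "az": 0, "hand": 25},
    {"dx": 0.02, "dy": 0, "dz": 1.82, "ax": 0, "ay": 0.03, "az": 0, "hand": 25},
    {"dx": 0.02, "dy": 0, "dz": 1.82, "ax": 0, "ay": 0.03, "az": 0, "hand": 25}
  ],
  "newtons": 35
}}

```text
clock: 11.55
tool_pos: [0.4472, 0.1279, 0.1579]
eef_rot: [0.976, 0.216, 0.002, -0.001]
contact_force: [-1.5, 0.8, 5.0]
opening: 0.419
```

Run:
```python
from h import *
where();log()
m=eyes.camera_model("wrist")
p,d=eyes.snapshot("wrist");cv2.imwrite("pics/w9.png",p[:,:,::-1])
```

```text
t 11.55 tcp [0.4472 0.1279 0.1579] grasp [0.4473 0.1279 0.1519] z [ 0.004  0.003 -1.   ] y [ 0.423 -0.906 -0.001] open mm 36.9 F [-1.5  0.8  5. ] q [-0.22  0.68 -0.25  2.14  0.45  0.37 -1.98]
```

View pics/w9.png

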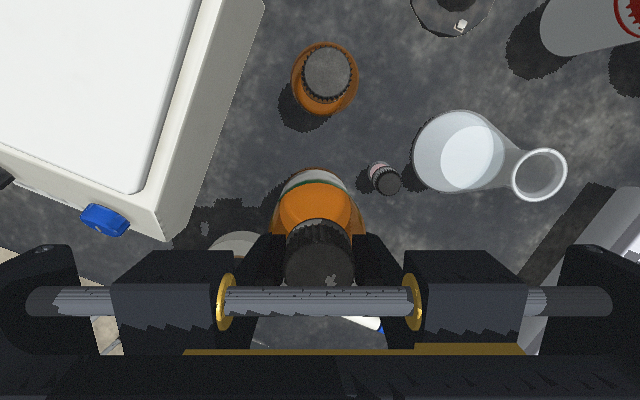

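Request:
{"name": "servo_tool", "arguments": {
  "deltas": [
    {"dx": 0, "dy": 0, "dz": -0.3, "ax": 0, "ay": 0, "az": 0, "hand": 25},
    {"dx": -0.3, "dy": -0.14, "dz": -0.9, "ax": 0, "ay": 0, "az": 0, "hand": 25},
    {"dx": -0.56, "dy": -0.26, "dz": -1.6, "ax": 0, "ay": 0, "az": 0, "hand": 25},
    {"dx": -0.56, "dy": -0.26, "dz": -2.4, "ax": 0, "ay": 0, "az": 0, "hand": 25},
    {"dx": -0.7, "dy": 0, "dz": -3.1, "ax": 0, "ay": 0, "az": 0, "hand": 25},
    {"dx": -0.9, "dy": 0.46, "dz": -3.6, "ax": 0, "ay": 0, "az": 0, "hand": 25},
    {"dx": -1.24, "dy": 1.2, "dz": -3.6, "ax": 0, "ay": 0, "az": 0, "hand": 25},
    {"dx": -1.6, "dy": 1.96, "dz": -3.6, "ax": 0, "ay": 0, "az": 0, "hand": 25},
    {"dx": -1.96, "dy": 2.73, "dz": -3.6, "ax": 0, "ay": 0, "az": 0, "hand": 25},
    {"dx": -2.32, "dy": 3.5, "dz": -3.6, "ax": 0, "ay": 0, "az": 0, "hand": 25}
  ]
}}

```text
clock: 12.85
tool_pos: [0.4077, -0.1238, 0.372]
eef_rot: [0.976, 0.216, 0.001, -0.001]
contact_force: [0.7, 0.1, -4.8]
opening: 0.425
```

Run:
```python
from h import *
where();log()
_,Rm=goal((0,0),0,0,25)
print(delta((.41,-.303,.376),Rm),delta((.5247,-.303,.376),Rm))
```

```text
t 12.85 tcp [ 0.4077 -0.1238  0.372 ] grasp [ 0.4077 -0.1238  0.366 ] z [ 0.001  0.002 -1.   ] y [ 0.422 -0.907 -0.002] open mm 37.5 F [ 0.7  0.1 -4.8] q [ 0.49  0.3  -0.41  1.96  0.14  0.92 -1.12]
(array([-1.225,  2.724, -0.073]), array([-0.016, -0.016, -0.005])) (array([ 0.508,  3.531, -0.071]), array([-0.016, -0.016, -0.005]))
```

Request:
{"name": "servo_tool", "arguments": {
  "deltas": [
    {"dx": -0.27, "dy": 0.6, "dz": -0.1, "ax": 0, "ay": 0, "az": 0, "hand": 25},
    {"dx": -0.6, "dy": 1.4, "dz": -0.1, "ax": 0, "ay": 0, "az": 0, "hand": 25},
    {"dx": -0.5, "dy": 2.1, "dz": -0.1, "ax": 0, "ay": 0, "az": 0, "hand": 25},
    {"dx": -0.1, "dy": 2.8, "dz": -0.1, "ax": 0, "ay": 0, "az": 0, "hand": 25},
    {"dx": 0.3, "dy": 3.3, "dz": -0.1, "ax": 0, "ay": 0, "az": 0, "hand": 25},
    {"dx": 0.51, "dy": 3.53, "dz": -0.1, "ax": 0, "ay": 0, "az": 0, "hand": 25},
    {"dx": 0.51, "dy": 3.53, "dz": 0.7, "ax": 0, "ay": 0, "az": 0, "hand": 25},
    {"dx": 0.51, "dy": 3.53, "dz": 1.35, "ax": 0, "ay": 0, "az": 0, "hand": 25},
    {"dx": 0.51, "dy": 3.53, "dz": 1.5, "ax": 0, "ay": 0, "az": 0, "hand": 25},
    {"dx": 0.51, "dy": 3.53, "dz": 1.5, "ax": 0, "ay": 0, "az": 0, "hand": 25}
  ]
}}

```text
clock: 14.1
tool_pos: [0.5262, -0.301, 0.2826]
eef_rot: [0.976, 0.216, 0.001, -0.001]
contact_force: [0.6, -0.8, -3.7]
opening: 0.416
```

```bash
cat > look.py <<'E'
from h import *
import sys
k=sys.argv[1]
where();log()
for n in sys.argv[2:]:
    p,d=eyes.snapshot(n);cv2.imwrite(f"pics/{k}{n}.png",p[:,:,::-1])
    if n=="scene": cv2.imwrite(f"pics/{k}{n}c.png",cv2.resize(p[80:260,330:530,::-1],None,fx=3.3,fy=3.3,interpolation=cv2.INTER_CUBIC))
    if n=="top": cv2.imwrite(f"pics/{k}{n}c.png",cv2.resize(p[130:270,280:470,::-1],None,fx=4.2,fy=4.2,interpolation=cv2.INTER_CUBIC))
E
python3 look.py 10 wrist scene
```

```text
t 14.1 tcp [ 0.5262 -0.301   0.2826] grasp [ 0.5262 -0.301   0.2766] z [ 0.002  0.003 -1.   ] y [ 0.422 -0.907 -0.001] open mm 36.7 F [ 0.6 -0.8 -3.7] q [ 0.63  0.65 -0.32  1.6   0.23  0.93 -0.91]
```

View pics/10wrist.png

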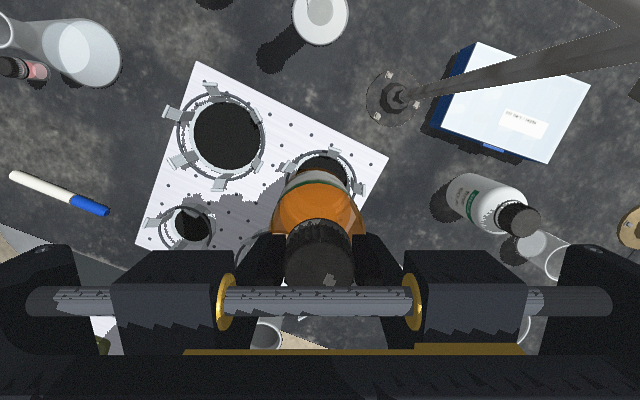

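View pics/10scenec.png

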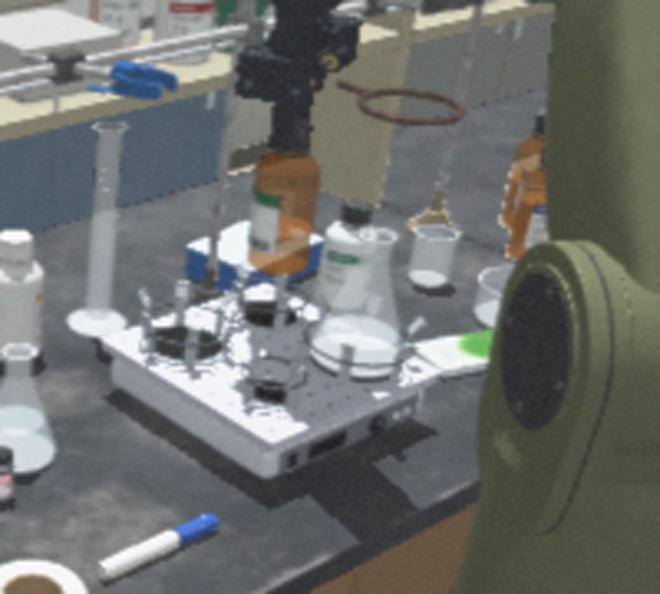

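Request:
{"name": "servo_tool", "arguments": {
  "deltas": [
    {"dx": -0.02, "dy": 0.03, "dz": 0.2, "ax": 0, "ay": 0, "az": 0, "hand": 25},
    {"dx": -0.02, "dy": 0.03, "dz": 0.45, "ax": 0, "ay": 0, "az": 0, "hand": 25},
    {"dx": -0.02, "dy": 0.03, "dz": 0.45, "ax": 0, "ay": 0, "az": 0, "hand": 25}
  ]
}}

```text
clock: 14.58
tool_pos: [0.5258, -0.3033, 0.2545]
eef_rot: [0.976, 0.216, 0.001, -0.001]
contact_force: [-0.1, -0.3, -4.7]
opening: 0.419
```

```bash
python3 look.py 11 wrist scene
python3 - <<'E'
import cv2
a=cv2.imread("pics/11wrist.png")[110:290,220:420];cv2.imwrite("pics/11c.png",cv2.resize(a,None,fx=3.3,fy=3.3))
a=cv2.imread("pics/11scene.png")[120:220,360:470];cv2.imwrite("pics/11s.png",cv2.resize(a,None,fx=5.5,fy=5.5,interpolation=cv2.INTER_CUBIC))
E
```

```text
t 14.57 tcp [ 0.5258 -0.3033  0.2545] grasp [ 0.5258 -0.3033  0.2485] z [ 0.002  0.002 -1.   ] y [ 0.422 -0.907 -0.001] open mm 36.9 F [-0.1 -0.3 -4.7] q [ 0.62  0.68 -0.31  1.63  0.25  0.87 -0.92]
```

View pics/11c.png

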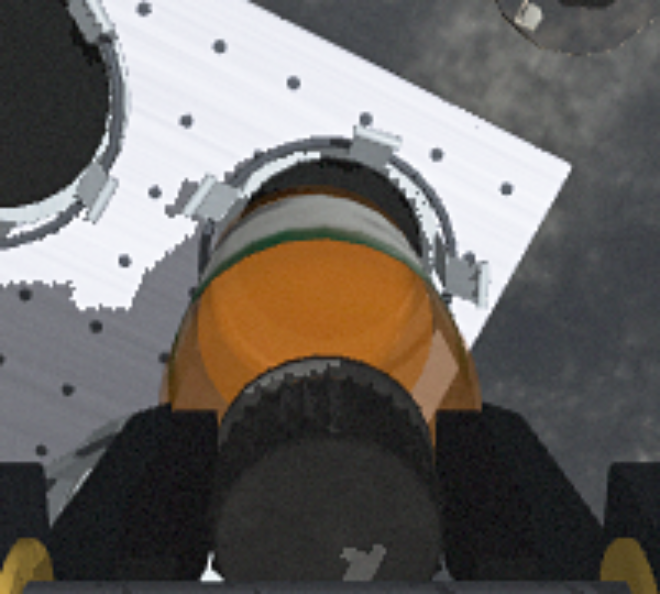

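View pics/11s.png

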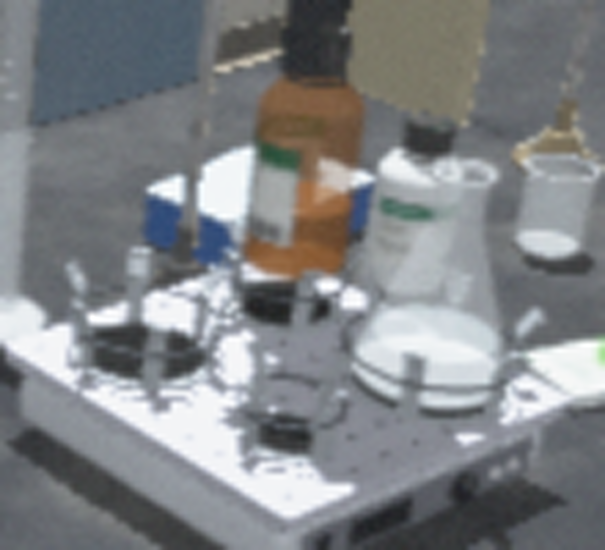

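Request:
{"name": "servo_tool", "arguments": {
  "deltas": [
    {"dx": 0, "dy": 0.01, "dz": 0.15, "ax": 0, "ay": 0, "az": 0, "hand": 25},
    {"dx": 0, "dy": 0.01, "dz": 0.3, "ax": 0, "ay": 0, "az": 0, "hand": 25},
    {"dx": 0, "dy": 0.01, "dz": 0.4, "ax": 0, "ay": 0, "az": 0, "hand": 25},
    {"dx": 0, "dy": 0.01, "dz": 0.45, "ax": 0, "ay": 0, "az": 0, "hand": 25},
    {"dx": 0, "dy": 0.01, "dz": 0.45, "ax": 0, "ay": 0, "az": 0, "hand": 25}
  ]
}}

```text
clock: 15.3
tool_pos: [0.5265, -0.3037, 0.2284]
eef_rot: [0.976, 0.216, 0.002, -0.001]
contact_force: [1.5, -2.0, -6.8]
opening: 0.422
```

Request:
{"name": "servo_tool", "arguments": {
  "deltas": [
    {"dx": 0, "dy": 0, "dz": 0.04, "ax": 0, "ay": 0, "az": 0, "hand": 25},
    {"dx": 0, "dy": 0, "dz": 0.06, "ax": 0, "ay": 0, "az": 0, "hand": 25},
    {"dx": 0, "dy": 0, "dz": 0.07, "ax": 0, "ay": 0, "az": 0, "hand": 25},
    {"dx": 0, "dy": 0, "dz": 0.07, "ax": 0, "ay": 0, "az": 0, "hand": 25}
  ]
}}

```text
clock: 15.8
tool_pos: [0.5267, -0.3036, 0.2247]
eef_rot: [0.976, 0.216, 0.002, -0.001]
contact_force: [2.2, -1.7, -3.5]
opening: 0.421
```

Request:
{"name": "servo_tool", "arguments": {
  "deltas": [
    {"dx": 0, "dy": 0, "dz": 0.02, "ax": 0, "ay": 0, "az": 0, "hand": 25},
    {"dx": 0, "dy": 0, "dz": 0.03, "ax": 0, "ay": 0, "az": 0, "hand": 25},
    {"dx": 0, "dy": 0, "dz": 0.03, "ax": 0, "ay": 0, "az": 0, "hand": 25}
  ]
}}

```text
clock: 16.18
tool_pos: [0.5278, -0.3033, 0.2241]
eef_rot: [0.976, 0.216, 0.003, -0.0]
contact_force: [2.0, 0.1, 5.1]
opening: 0.42
```

Request:
{"name": "servo_tool", "arguments": {
  "deltas": [
    {"dx": 0, "dy": 0, "dz": 0, "ax": 0, "ay": 0, "az": 0, "hand": 60},
    {"dx": 0, "dy": 0, "dz": 0, "ax": 0, "ay": 0, "az": 0, "hand": 60},
    {"dx": 0, "dy": 0, "dz": 0, "ax": 0, "ay": 0, "az": 0, "hand": 60},
    {"dx": 0, "dy": 0, "dz": -0.4, "ax": 0, "ay": 0, "az": 0, "hand": 60},
    {"dx": 0, "dy": 0, "dz": -1.2, "ax": 0, "ay": 0, "az": 0, "hand": 60},
    {"dx": 0, "dy": 0, "dz": -2.0, "ax": 0, "ay": 0, "az": 0, "hand": 60},
    {"dx": 0, "dy": 0, "dz": -2.0, "ax": 0, "ay": 0, "az": 0, "hand": 60}
  ]
}}

```text
clock: 17.05
tool_pos: [0.5278, -0.3044, 0.3465]
eef_rot: [0.976, 0.216, 0.005, 0.002]
contact_force: [-0.3, -0.1, 0.3]
opening: 0.683
```

```bash
python3 look.py 12 wrist scene
```

```text
t 17.05 tcp [ 0.5278 -0.3044  0.3465] grasp [ 0.5279 -0.3044  0.3405] z [ 0.01  -0.001 -1.   ] y [ 0.422 -0.907  0.005] open mm 60.2 F [-0.3 -0.1  0.3] q [ 0.64  0.59 -0.33  1.51  0.21  1.07 -0.88]
```

View pics/12scenec.png

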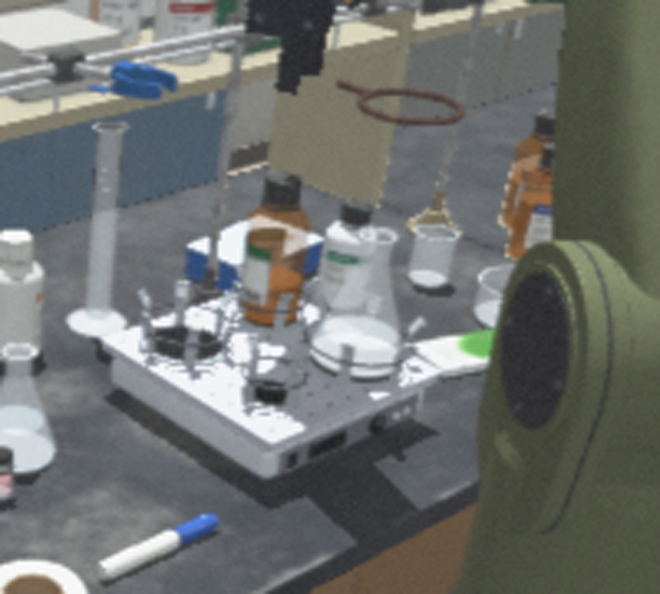

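View pics/12wrist.png

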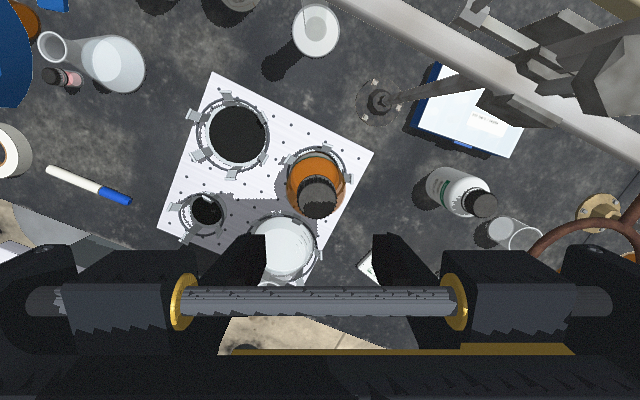

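```bash
cat > ik.py <<'E'
from kin import *
import json,sys
from scipy.spatial import cKDTree
g=[-1,1,-1,1,-1,1,-1]
S=json.load(open("states.json"))[5:]
def res(p):
    o=[]
    for q,x,t in S:
        X,T=fk(q,g,p[:7]);T=T*R.from_euler('z',p[7]);o+=list((X-x)*5);o+=list((T.inv()*R.from_quat(t)).as_rotvec())
    return np.array(o)
l=least_squares(res,[.3,.58,.35,.28,0,0,-.08,1.49]);P=l.x
lo=np.array([-3.01,-.46,-1.47,.13,-1,.04,-2.66]);hi=np.array([3.01,2.08,1.51,2.56,4.14,2.09,2.66])
def pose(obj,h,tilt,leandir,yawtool):
    """tool tilted by tilt deg so that its upper end leans toward world azimuth leandir (deg); roll: tool x (camera) points yawtool=+1 away from lean (upper side) / -1 to lean side ; jaws horizontal"""
    t=np.radians(tilt);a=np.radians(leandir);u=np.array([np.cos(a),np.sin(a),0])
    z=-np.sin(t)*u-np.cos(t)*np.array([0,0,1.]);
    y=np.cross(z,u);y/=np.linalg.norm(y)
    y=y*yawtool; x=np.cross(y,z)
    Rm=np.stack([x,y,z],1); return np.array([obj[0],obj[1],h])-.006*z,Rm
def ik(p,Rm,seeds,mar=.06):
    best=None;T=R.from_matrix(Rm)
    def f(q):
        X,TT=fk(q,g,P[:7]);TT=TT*R.from_euler('z',P[7])
        return np.r_[(X-p)*10,(TT.inv()*T).as_rotvec()*2]
    out=[]
    for s in seeds:
        r_=least_squares(lambda q:np.r_[f(q),.002*(q-s)],np.clip(s,lo+mar+.01,hi-mar-.01),bounds=(lo+mar,hi-mar))
        e=np.abs(f(r_.x)).max()
        out.append((e,r_.x))
    out.sort(key=lambda a:a[0]);return out
E
python3 - <<'E'
from ik import *
print(l.cost,P.round(4)); print(np.abs(res(P)).max())
rng=np.random.default_rng(0)
cur=np.array(S[-1][0])
seeds=[cur]+[np.clip(cur+rng.normal(0,.6,7),lo,hi) for _ in range(14)]+[rng.uniform(lo,hi) for _ in range(10)]
for name,o,h in(("FS",(.537,.028),.104),("TL",(.527,-.182),.17),("TLc",(.527,-.182),.22),("BS",(.537,.163),.097),("BL",(.404,-.18),.163)):
  for tilt in (20,30):
    for ld in (180,-150,-120,-90,150,120,90):
      for c in (1,-1):
        o_=ik(*pose(o,h,tilt,ld,c),seeds)
        ok=[q for e,q in o_ if e<.01]
        ok.sort(key=lambda q:np.abs(q-cur).max())
        if ok: print(name,tilt,ld,c,len(ok),ok[0].round(2))
E
```

```text
Still running in the background as job /tmp/bash_jobs.1000/5f6386f88d8e (pid 1579). You'll get a notice when it ends.
```

```bash
cat /tmp/bash_jobs.1000/5f6386f88d8e/stdout; cat /tmp/bash_jobs.1000/5f6386f88d8e/stderr|tail -3; nproc
```

```text
4
```

```bash
kill -- -$(cat /tmp/bash_jobs.1000/5f6386f88d8e/pid)
cat > kin.py <<'E'
import numpy as np, json
from math import sin,cos
from scipy.spatial.transform import Rotation as R
from scipy.optimize import least_squares
def Rz(a):c,s=cos(a),sin(a);return np.array([[c,-s,0],[s,c,0],[0,0,1]])
def Ry(a):c,s=cos(a),sin(a);return np.array([[c,0,s],[0,1,0],[-s,0,c]])
F=[Rz,Ry,Rz,Ry,Rz,Ry,Rz]
def fkm(q,sg,p,full=False):
    h,L1,L2,L3,e,w,c0,c7=p
    T=Rz(c0);x=np.array([0,0,h]);pts=[x]
    offs=[None,None,(e,0,L1),(-e,0,L2),None,(w,0,L3),None]
    for i in range(7):
        T=T@F[i](sg[i]*q[i])
        if offs[i]: x=x+T@np.array(offs[i]);pts.append(x)
    T=T@Rz(c7)
    return (x,T,pts) if full else (x,T)
E
python3 - <<'E'
s=open('ik.py').read()
s=s.replace("X,T=fk(q,g,p[:7]);T=T*R.from_euler('z',p[7]);o+=list((X-x)*5);o+=list((T.inv()*R.from_quat(t)).as_rotvec())",
"X,T=fkm(q,g,p);o+=list((X-x)*5);o+=list(rv(T.T@R.from_quat(t).as_matrix()))")
s=s.replace("X,TT=fk(q,g,P[:7]);TT=TT*R.from_euler('z',P[7])\n        return np.r_[(X-p)*10,(TT.inv()*T).as_rotvec()*2]",
"X,TT=fkm(q,g,P)\n        return np.r_[(X-p)*10,rv(TT.T@Rm)*2]")
s=s.replace("def res(p)","def rv(M): return R.from_matrix(M).as_rotvec()\ndef res(p)")
s=s.replace("bounds=(lo+mar,hi-mar))","bounds=(lo+mar,hi-mar),max_nfev=40)")
open('ik.py','w').write(s)
E
cat > scan.py <<'E'
from ik import *
import time
print(l.cost,P.round(4),np.abs(res(P)).max(),flush=True)
rng=np.random.default_rng(0)
cur=np.array(S[-1][0])
seeds=[cur]+[np.clip(cur+rng.normal(0,.6,7),lo,hi) for _ in range(5)]+[rng.uniform(lo,hi) for _ in range(2)]
t=time.time()
for name,o,h in(("FS",(.537,.028),.104),("TL",(.527,-.182),.17),("BS",(.537,.163),.097),("BL",(.404,-.18),.163)):
  for tilt in (20,):
    for ld in (180,-150,-120,-90,150,120,90):
      for c in (1,-1):
        o_=ik(*pose(o,h,tilt,ld,c),seeds)
        ok=[q for e,q in o_ if e<.015]
        ok.sort(key=lambda q:np.abs(q-cur).max())
        if ok: print(name,tilt,ld,c,len(ok),ok[0].round(2),flush=True)
  print(time.time()-t)
E
timeout 500 python3 scan.py
```

```text
0.005065964553533988 [ 3.1610e-01  5.7270e-01  3.4640e-01  2.8080e-01  8.0000e-04  7.0000e-03
 -8.4100e-02  1.4868e+00] 0.03764151104735908
FS 20 180 1 6 [ 0.39  1.05 -1.04  2.26  1.88  0.92 -0.39]
FS 20 -150 1 5 [ 0.55  1.14 -1.2   2.23  1.8   0.86  0.32]
FS 20 -120 1 3 [ 0.63  1.2  -1.26  2.11  1.5   0.79  1.18]
FS 20 -120 -1 8 [ 0.37  0.89 -0.6   2.1   1.01  0.17 -1.52]
FS 20 -90 1 8 [-0.05  0.85  0.19  1.95 -0.93  0.62 -2.23]
FS 20 -90 -1 8 [ 0.49  1.   -0.84  1.95  0.73  0.51 -0.71]
FS 20 150 1 6 [ 0.3   1.07 -1.06  2.21  1.73  1.11 -0.85]
FS 20 120 1 8 [-0.37  0.82  0.08  2.08  1.09  0.31 -0.85]
FS 20 120 -1 8 [-0.66  0.9   0.62  2.07 -0.77  0.21 -2.14]
FS 20 90 1 8 [-0.13  0.87 -0.34  1.92  0.97  0.74 -1.21]
FS 20 90 -1 8 [-0.85  1.12  1.07  1.92 -0.94  0.72 -2.49]
15.688515424728394
TL 20 180 1 6 [ 0.52  0.69 -0.35  2.15  1.49  0.1   0.38]
TL 20 180 -1 6 [ 0.52  0.68 -0.35  2.14  1.33  0.1  -2.6 ]
TL 20 -150 1 5 [ 1.03  1.09 -1.32  2.05  1.35  0.82  1.13]
TL 20 -150 -1 8 [ 0.8   0.79 -0.72  2.04  0.78  0.3  -1.47]
TL 20 -120 1 8 [ 0.21  0.76  0.38  1.9  -0.94  0.79 -2.39]
TL 
[... 1047 characters left out ...]
  0.92  0.93 -1.36]
41.24827289581299
BL 20 180 1 6 [ 1.07  1.01 -1.33  2.47  1.78  0.9   0.05]
BL 20 -150 1 5 [ 0.9   0.71 -0.63  2.36  1.72  0.1   0.81]
BL 20 -150 -1 5 [ 1.06  0.82 -0.95  2.36  1.58  0.35 -2.23]
BL 20 -120 1 8 [ 0.51  0.67  0.1   2.21 -0.94  0.51 -2.19]
BL 20 -120 -1 8 [ 1.04  0.81 -0.85  2.2   0.66  0.38 -0.77]
BL 20 -90 1 8 [ 0.27  0.74  0.43  2.07 -0.8   0.81 -1.83]
BL 20 -90 -1 8 [ 1.04  0.9  -0.97  2.07  0.61  0.69 -0.27]
BL 20 150 1 6 [ 0.93  1.06 -1.41  2.5   1.71  1.22 -0.57]
BL 20 120 1 8 [ 0.76  0.93 -1.17  2.43  1.62  1.13 -1.07]
BL 20 90 1 8 [-0.02  0.66  0.2   2.3   1.08  0.25 -0.92]
BL 20 90 -1 8 [-0.31  0.76  0.75  2.29 -0.94  0.2  -1.97]
54.185997009277344
```

```bash
cat > scan2.py <<'E'
from ik import *
cur=np.array([.49,1,-.84,1.95,.73,.51,-.71]);
seeds=[cur,np.array([.83,.85,-.74,1.9,.37,.53,-.54]),np.array([1.06,.82,-.95,2.36,1.58,.35,-1.9])]
for name,o,hs,tl,lds in(("FS",(.537,.028),(.104,.15),(20,),(-105,-120)),("FSfront",(.42,.028),(.16,.22),(20,),(-105,-120)),("TL",(.527,-.182),(.17,.22),(20,),(-105,-120)),
  ("BS",(.537,.163),(.097,.13),(25,30),(-90,-100,-110,-120)),("BSfront",(.43,.14),(.16,.22),(25,),(-100,-110)),("BL",(.404,-.18),(.163,.22),(25,30),(-110,-120,-135,-150))):
  for h in hs:
   for tilt in tl:
    for ld in lds:
        o_=ik(*pose(o,h,tilt,ld,-1),seeds,.04)
        ok=[q for e,q in o_ if e<.015]
        ok.sort(key=lambda q:np.abs(q-cur).max())
        print(name,h,tilt,ld,len(ok),ok[0].round(2) if ok else "-",flush=True)
E
timeout 500 python3 scan2.py
```

```text
FS 0.104 20 -105 3 [ 0.43  0.93 -0.68  2.02  0.67  0.31 -0.91]
FS 0.104 20 -120 3 [ 0.32  0.86 -0.5   2.09  0.51  0.11 -1.02]
FS 0.15 20 -105 3 [ 0.48  0.87 -0.79  2.    0.62  0.42 -0.9 ]
FS 0.15 20 -120 3 [ 0.39  0.8  -0.61  2.07  0.52  0.23 -1.06]
FSfront 0.16 20 -105 3 [ 0.48  0.74 -0.68  2.33  0.7   0.15 -1.  ]
FSfront 0.16 20 -120 3 [ 0.63  0.88 -1.07  2.41  1.65  0.45 -2.28]
FSfront 0.22 20 -105 3 [ 0.64  0.68 -0.96  2.27  0.62  0.37 -0.99]
FSfront 0.22 20 -120 3 [ 0.54  0.6  -0.77  2.33  0.55  0.2  -1.16]
TL 0.17 20 -105 3 [ 0.86  0.9  -0.82  1.82  0.42  0.69 -0.35]
TL 0.17 20 -120 3 [ 0.83  0.85 -0.74  1.9   0.37  0.53 -0.54]
TL 0.22 20 -105 3 [ 0.88  0.84 -0.88  1.78  0.37  0.79 -0.33]
TL 0.22 20 -120 3 [ 0.9   0.8  -0.87  1.86  0.4   0.65 -0.61]
BS 0.097 25 -90 3 [ 0.28  1.03 -0.83  1.96  0.76  0.37 -0.93]
BS 0.097 25 -100 3 [ 0.21  0.96 -0.67  2.02  0.67  0.19 -1.01]
BS 0.097 25 -110 3 [ 0.15  0.92 -0.6   2.09  1.41  0.08 -1.94]
BS 0.097 25 -120 3 [ 0.35  1.12 -1.08  2.15  1.79  0.58 -2.45]
BS 0.097 30 -90 3 [ 0.34  1.07 -0.88  1.97  0.71  0.34 -0.84]
BS 0.097 30 -100 3 [ 
[... 1229 characters left out ...]
36  0.48 -0.25]
BL 0.163 30 -120 3 [ 1.13  0.87 -0.83  2.19  0.24  0.32 -0.25]
BL 0.163 30 -135 3 [ 1.11  0.83 -0.79  2.3   0.33  0.1  -0.57]
BL 0.163 30 -150 3 [ 1.24  1.   -1.19  2.43  1.89  0.47 -2.45]
BL 0.22 25 -110 3 [ 1.13  0.77 -0.95  2.1   0.3   0.59 -0.27]
BL 0.22 25 -120 3 [ 1.11  0.72 -0.86  2.15  0.19  0.46 -0.29]
BL 0.22 25 -135 3 [ 1.11  0.68 -0.85  2.24  0.25  0.29 -0.6 ]
BL 0.22 25 -150 3 [ 1.04  0.62 -0.73  2.32  0.16  0.12 -0.75]
BL 0.22 30 -110 3 [ 1.18  0.81 -0.96  2.08  0.21  0.59 -0.15]
BL 0.22 30 -120 3 [ 1.2   0.78 -0.95  2.15  0.19  0.46 -0.28]
BL 0.22 30 -135 3 [ 1.2   0.74 -0.93  2.25  0.25  0.26 -0.56]
BL 0.22 30 -150 3 [ 1.17  0.69 -0.91  2.36  1.12  0.08 -1.69]
```

```bash
cat > mv.py <<'E'
import sys
from h import *
def pose(obj,h,tilt,leandir,yt=-1):
    t=np.radians(tilt);a=np.radians(leandir);u=np.array([np.cos(a),np.sin(a),0])
    z=-np.sin(t)*u-np.cos(t)*np.array([0,0,1.]);y=np.cross(z,u);y/=np.linalg.norm(y);y=y*yt;x=np.cross(y,z)
    return np.array([obj[0],obj[1],h])-.006*z,np.stack([x,y,z],1)
E
python3 - <<'E'
from mv import *
print(delta(*pose((.42,.028),.24,20,-105)))
print(delta(*pose((.42,-.10),.30,0.01,-130)))
E
```

```text
(array([ 0.713, -5.727,  1.621]), array([ 1.457,  3.088, -8.25 ]))
(array([-0.163, -3.82 ,  0.61 ]), array([-4.000e-03, -2.700e-02, -4.171e+00]))
```

Request:
{"name": "servo_tool", "arguments": {
  "deltas": [
    {"dx": -0.35, "dy": -0.5, "dz": 0, "ax": 0, "ay": 0, "az": -0.6, "hand": 60},
    {"dx": -0.5, "dy": -1.2, "dz": 0.1, "ax": 0, "ay": 0, "az": -1.4, "hand": 60},
    {"dx": -0.4, "dy": -2.1, "dz": 0.3, "ax": 0, "ay": 0, "az": -2.4, "hand": 60},
    {"dx": -0.3, "dy": -3.0, "dz": 0.5, "ax": 0, "ay": 0, "az": -3.4, "hand": 60},
    {"dx": -0.16, "dy": -3.8, "dz": 0.6, "ax": 0, "ay": 0, "az": -4.2, "hand": 60},
    {"dx": -0.16, "dy": -3.8, "dz": 0.6, "ax": 0, "ay": 0, "az": -4.2, "hand": 60}
  ]
}}

```text
clock: 17.9
tool_pos: [0.4188, -0.0978, 0.3054]
eef_rot: [0.904, 0.427, -0.0, -0.002]
contact_force: [0.2, -0.1, -0.7]
opening: 0.681
```

Run:
```python
from mv import *
where();log()
print(delta(*pose((.43,.028),.23,20,-105)))
```

```text
t 17.9 tcp [ 0.4188 -0.0978  0.3054] grasp [ 0.4188 -0.0977  0.2994] z [-0.002  0.004 -1.   ] y [ 0.773 -0.635 -0.004] open mm 60.0 F [ 0.2 -0.1 -0.7] q [ 0.47  0.41 -0.49  2.05  0.27  0.75 -0.88]
(array([ 1.705, -1.167,  1.171]), array([ 0.675,  3.258, -4.03 ]))
```

Request:
{"name": "servo_tool", "arguments": {
  "deltas": [
    {"dx": 0.4, "dy": -0.3, "dz": 0.1, "ax": 0.15, "ay": 0.8, "az": -1.0, "hand": 60},
    {"dx": 0.9, "dy": -0.6, "dz": 0.4, "ax": 0.35, "ay": 1.6, "az": -2.0, "hand": 60},
    {"dx": 1.3, "dy": -0.9, "dz": 0.8, "ax": 0.5, "ay": 2.4, "az": -3.0, "hand": 60},
    {"dx": 1.7, "dy": -1.17, "dz": 1.17, "ax": 0.67, "ay": 3.26, "az": -4.03, "hand": 60},
    {"dx": 1.7, "dy": -1.17, "dz": 1.17, "ax": 0.67, "ay": 3.26, "az": -4.03, "hand": 60}
  ]
}}

```text
clock: 18.52
tool_pos: [0.4313, 0.0215, 0.2347]
eef_rot: [0.784, 0.596, 0.138, -0.105]
contact_force: [-0.2, -0.3, -0.5]
opening: 0.677
```

Run:
```python
from mv import *
where();log()
print(delta(*pose((.43,.028),.15,20,-105)),delta(*pose((.537,.028),.15,20,-105)),delta(*pose((.537,.028),.104,20,-105)))
p,d=eyes.snapshot("wrist");cv2.imwrite("pics/w13.png",p[:,:,::-1])
```

```text
t 18.52 tcp [0.4313 0.0215 0.2347] grasp [0.4319 0.0235 0.2291] z [ 0.091  0.329 -0.94 ] y [ 0.963 -0.268 -0.001] open mm 59.7 F [-0.2 -0.3 -0.5] q [ 0.57  0.6  -0.76  2.21  0.22  0.35 -0.54]
(array([-0.391, -0.048,  1.261]), array([ 0.022,  0.005, -0.089])) (array([0.059, 1.67 , 1.423]), array([ 0.022,  0.005, -0.089])) (array([-0.203,  1.67 ,  2.143]), array([ 0.022,  0.005, -0.089]))
```

View pics/w13.png

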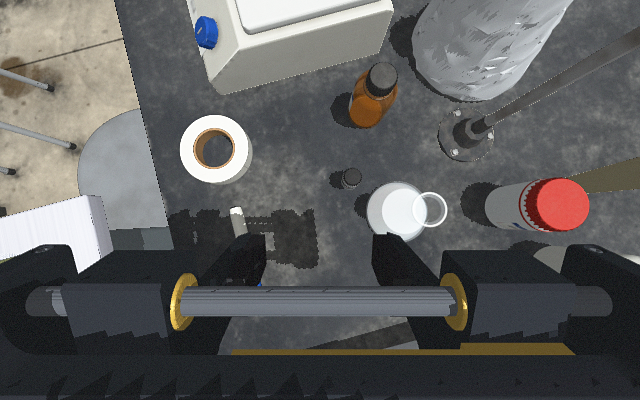

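Run:
```python
from h import *
m=eyes.camera_model("wrist")
for n,u,v,h in [("fs rim",430.5,210,.116),("fs base",395,209,.01),("bs",382,79,.103),("vial",351,177,.048)]:
    print(n,onz(m,u,v,h).round(4))
```

```text
fs rim [0.5387 0.0251 0.116 ]
fs base [0.5364 0.0297 0.01  ]
bs [0.5355 0.1596 0.103 ]
vial [0.4878 0.0805 0.048 ]
```

Request:
{"name": "servo_tool", "arguments": {
  "deltas": [
    {"dx": -0.3, "dy": 0, "dz": 0.8, "ax": 0, "ay": 0, "az": -0.09, "hand": 60},
    {"dx": -0.3, "dy": 0.3, "dz": 1.3, "ax": 0, "ay": 0, "az": -0.09, "hand": 60},
    {"dx": -0.1, "dy": 1.0, "dz": 1.35, "ax": 0, "ay": 0, "az": -0.09, "hand": 60},
    {"dx": 0.06, "dy": 1.67, "dz": 1.42, "ax": 0, "ay": 0, "az": -0.09, "hand": 60},
    {"dx": 0.06, "dy": 1.67, "dz": 1.42, "ax": 0, "ay": 0, "az": -0.09, "hand": 60},
    {"dx": 0.06, "dy": 1.67, "dz": 1.42, "ax": 0, "ay": 0, "az": -0.09, "hand": 60}
  ]
}}

```text
clock: 19.32
tool_pos: [0.5379, 0.0259, 0.159]
eef_rot: [0.781, 0.6, 0.139, -0.102]
contact_force: [0.2, 0.3, 0.1]
opening: 0.678
```

Run:
```python
from mv import *
where();log()
p,d=eyes.snapshot("wrist");cv2.imwrite("pics/w14.png",p[:,:,::-1])
p,d=eyes.snapshot("scene");cv2.imwrite("pics/s14.png",cv2.resize(p[60:260,260:500,::-1],None,fx=3,fy=3))
print(delta(*pose((.537,.028),.104,20,-105)))
```

```text
t 19.32 tcp [0.5379 0.0259 0.159 ] grasp [0.5384 0.0279 0.1534] z [ 0.096  0.326 -0.941] y [ 0.966 -0.259  0.009] open mm 59.7 F [0.2 0.3 0.1] q [ 0.42  0.81 -0.62  1.99  0.3   0.35 -0.55]
(array([-0.285, -0.018,  0.77 ]), array([0.069, 0.021, 0.035]))
```

View pics/w14.png

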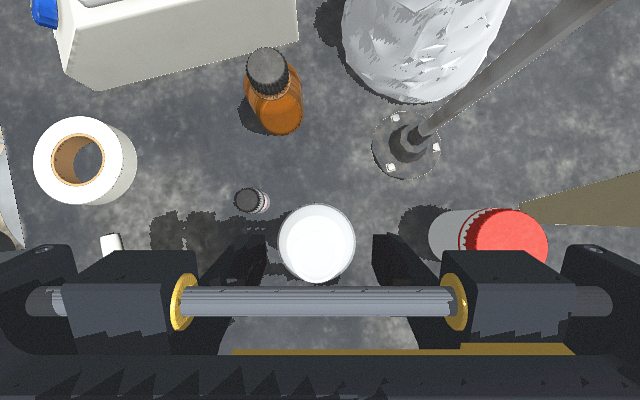

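View pics/s14.png

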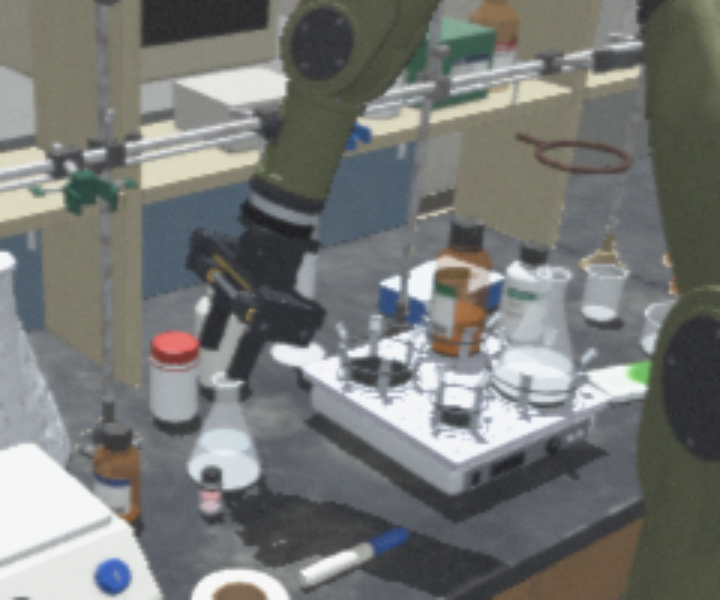

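Request:
{"name": "servo_tool", "arguments": {
  "deltas": [
    {"dx": -0.1, "dy": -0.02, "dz": 0.3, "ax": 0.07, "ay": 0, "az": 0, "hand": 60},
    {"dx": -0.2, "dy": -0.02, "dz": 0.6, "ax": 0.07, "ay": 0, "az": 0, "hand": 60},
    {"dx": -0.28, "dy": -0.02, "dz": 0.77, "ax": 0.07, "ay": 0, "az": 0, "hand": 60},
    {"dx": -0.28, "dy": -0.02, "dz": 0.77, "ax": 0.07, "ay": 0, "az": 0, "hand": 60},
    {"dx": -0.28, "dy": -0.02, "dz": 0.77, "ax": 0.07, "ay": 0, "az": 0, "hand": 60}
  ]
}}

```text
clock: 20.05
tool_pos: [0.5379, 0.0272, 0.1097]
eef_rot: [0.78, 0.601, 0.138, -0.105]
contact_force: [0.1, -0.8, 0.1]
opening: 0.682
```

Run:
```python
from mv import *
where();log()
p,d=eyes.snapshot("wrist");cv2.imwrite("pics/w15.png",p[:,:,::-1])
m=eyes.camera_model("wrist");print("c",[x.round(1) for x in proj(m,(.537,.028,.116))])
```

```text
t 20.05 tcp [0.5379 0.0272 0.1097] grasp [0.5385 0.0292 0.1041] z [ 0.089  0.33  -0.94 ] y [ 0.967 -0.255  0.002] open mm 60.1 F [ 0.1 -0.8  0.1] q [ 0.38  0.89 -0.56  2.01  0.34  0.25 -0.56]
c [np.float64(316.1), np.float64(273.2)]
```

View pics/w15.png

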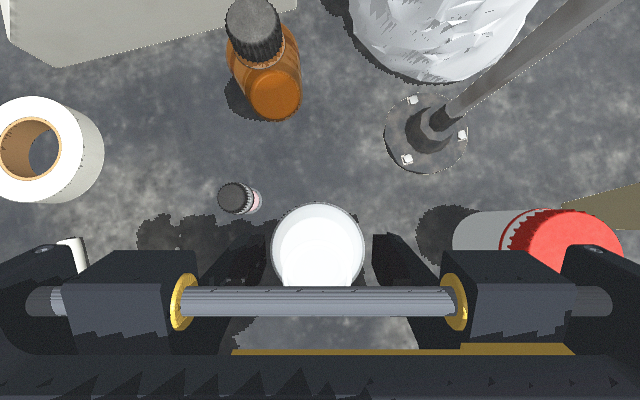

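Run:
```python
import cv2,numpy as np
for n in(14,15):
    a=cv2.imread(f"pics/w{n}.png")[190:345,230:410];a=cv2.resize(a,None,fx=3.3,fy=3.3,interpolation=cv2.INTER_CUBIC)
    g=np.clip(((a/255.)**1.0-0.0)*255,0,255).astype(np.uint8)
    h=cv2.createCLAHE(4,(4,4)).apply(cv2.cvtColor(g,cv2.COLOR_BGR2GRAY));cv2.imwrite(f"pics/e{n}.png",h)
```

```text
(no output)
```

View pics/e14.png

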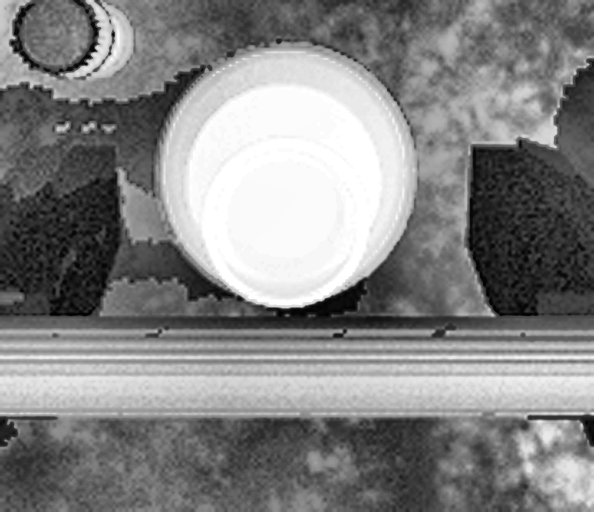

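View pics/e15.png

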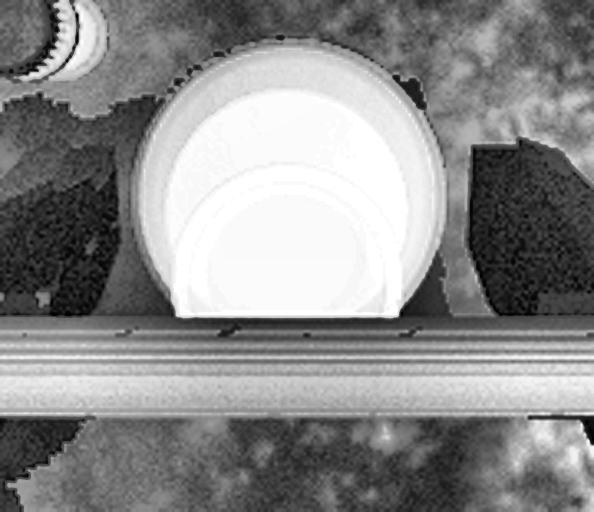

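The rim sits at (316,273), matching its predicted projection. Closing the fingers.

Request:
{"name": "servo_tool", "arguments": {
  "deltas": [
    {"dx": 0, "dy": 0, "dz": 0, "ax": 0, "ay": 0, "az": 0, "hand": 18},
    {"dx": 0, "dy": 0, "dz": 0, "ax": 0, "ay": 0, "az": 0, "hand": 18},
    {"dx": 0, "dy": 0, "dz": 0, "ax": 0, "ay": 0, "az": 0, "hand": 18},
    {"dx": 0, "dy": 0, "dz": 0, "ax": 0, "ay": 0, "az": 0, "hand": 18},
    {"dx": 0, "dy": 0, "dz": 0, "ax": 0, "ay": 0, "az": 0, "hand": 18}
  ],
  "newtons": 25
}}

```text
clock: 20.72
tool_pos: [0.5376, 0.0271, 0.1095]
eef_rot: [0.78, 0.601, 0.138, -0.105]
contact_force: [-1.2, 0.4, 0.5]
opening: 0.295
```

Run:
```python
from mv import *
where();log()
s=r.get_state();R0=R.from_quat(s["eef_rot"]).as_matrix();g=s["tool_pos"]+.006*R0[:,2]
for n,w,rot in (("lift",(0,0,.05),0),("back",(-.11,-.0,.08),0),("backhi",(-.117,0,.130),0),("y-.18",(-.117,-.211,.130),0)):
    print(n,(R0.T@np.array(w)/.06).round(3))
```

```text
t 20.73 tcp [0.5376 0.0271 0.1095] grasp [0.5381 0.0291 0.1039] z [ 0.089  0.33  -0.94 ] y [ 0.967 -0.255  0.002] open mm 26.0 F [-1.2  0.4  0.5] q [ 0.38  0.89 -0.56  2.01  0.34  0.25 -0.56]
lift [ 0.285  0.002 -0.783]
back [ 0.017 -1.77  -1.416]
backhi [ 0.274 -1.882 -2.209]
y-.18 [-2.923 -0.985 -3.369]
```

Request:
{"name": "servo_tool", "arguments": {
  "deltas": [
    {"dx": 0.15, "dy": 0, "dz": -0.4, "ax": 0, "ay": 0, "az": 0, "hand": 18},
    {"dx": 0.37, "dy": 0, "dz": -1.02, "ax": 0, "ay": 0, "az": 0, "hand": 18},
    {"dx": 0.22, "dy": -0.6, "dz": -1.07, "ax": 0, "ay": 0, "az": 0, "hand": 18},
    {"dx": 0.0, "dy": -1.4, "dz": -1.15, "ax": 0, "ay": 0, "az": 0, "hand": 18},
    {"dx": -0.05, "dy": -1.88, "dz": -1.4, "ax": 0, "ay": 0, "az": 0, "hand": 18},
    {"dx": 0.25, "dy": -1.88, "dz": -2.1, "ax": 0, "ay": 0, "az": 0, "hand": 18},
    {"dx": -0.5, "dy": -1.67, "dz": -2.48, "ax": 0, "ay": 0, "az": 0, "hand": 18},
    {"dx": -1.3, "dy": -1.45, "dz": -2.78, "ax": 0, "ay": 0, "az": 0, "hand": 18},
    {"dx": -2.1, "dy": -1.2, "dz": -3.07, "ax": 0, "ay": 0, "az": 0, "hand": 18},
    {"dx": -2.92, "dy": -0.98, "dz": -3.37, "ax": 0, "ay": 0, "az": 0, "hand": 18}
  ]
}}

```text
clock: 21.98
tool_pos: [0.4209, -0.1859, 0.2396]
eef_rot: [0.78, 0.601, 0.138, -0.105]
contact_force: [1.5, 0.3, -1.9]
opening: 0.302
```

```bash
python3 look.py 16 wrist scene
python3 - <<'E'
from mv import *
print(delta(*pose((.527,-.1825),.2275,20,-110)))
E
```

```text
t 21.98 tcp [ 0.4209 -0.1859  0.2396] grasp [ 0.4214 -0.1839  0.234 ] z [ 0.09  0.33 -0.94] y [ 0.967 -0.256  0.003] open mm 26.6 F [ 1.5  0.3 -1.9] q [ 1.07  0.71 -0.9   2.    0.3   0.69 -0.19]
(array([0.511, 1.664, 0.277]), array([-0.235,  0.027,  0.717]))
```

View pics/16scenec.png

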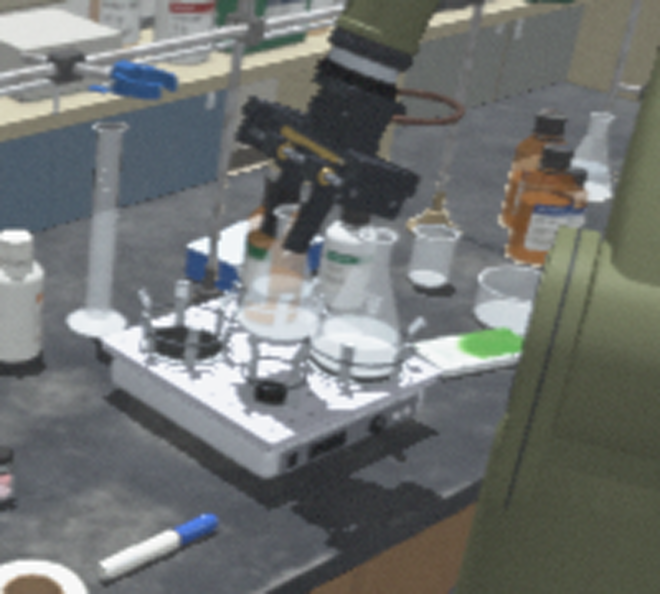

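View pics/16wrist.png

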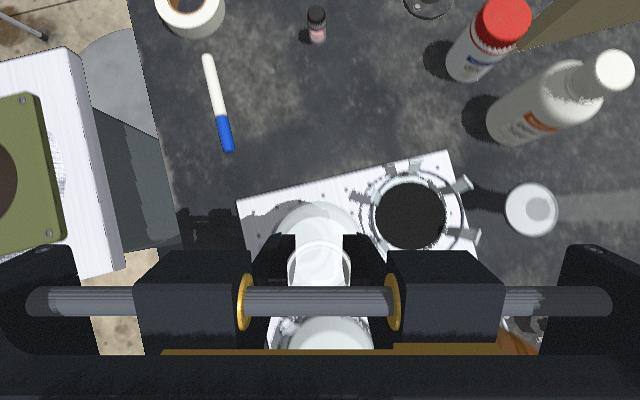

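Request:
{"name": "servo_tool", "arguments": {
  "deltas": [
    {"dx": 0.15, "dy": 0.5, "dz": 0.1, "ax": 0, "ay": 0, "az": 0, "hand": 18},
    {"dx": 0.3, "dy": 1.1, "dz": 0.2, "ax": 0, "ay": 0, "az": 0, "hand": 18},
    {"dx": 0.44, "dy": 1.6, "dz": 0.28, "ax": 0, "ay": 0, "az": 0, "hand": 18},
    {"dx": 0.44, "dy": 1.69, "dz": 0.28, "ax": 0, "ay": 0, "az": 0, "hand": 18},
    {"dx": 0.44, "dy": 1.69, "dz": 0.28, "ax": 0, "ay": 0, "az": 0, "hand": 18}
  ]
}}

```text
clock: 22.7
tool_pos: [0.5259, -0.1799, 0.2325]
eef_rot: [0.78, 0.601, 0.137, -0.106]
contact_force: [-0.5, 0.2, -0.3]
opening: 0.298
```

```bash
python3 look.py 17 wrist scene top
python3 - <<'E'
import cv2
a=cv2.imread("pics/17wrist.png")[120:360,200:440];cv2.imwrite("pics/17c.png",cv2.resize(a,None,fx=2.5,fy=2.5))
E
```

```text
t 22.7 tcp [ 0.5259 -0.1799  0.2325] grasp [ 0.5265 -0.1779  0.2269] z [ 0.087  0.33  -0.94 ] y [ 0.967 -0.254  0.001] open mm 26.2 F [-0.5  0.2 -0.3] q [ 0.9   0.81 -0.84  1.76  0.31  0.79 -0.24]
```

View pics/17c.png

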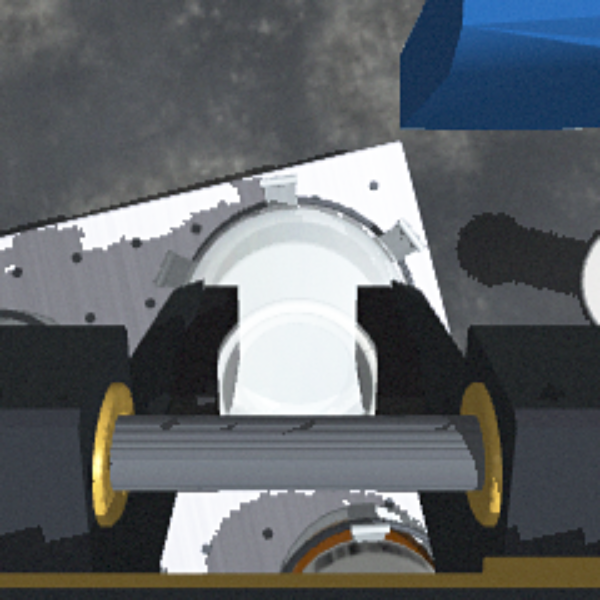

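View pics/17scenec.png

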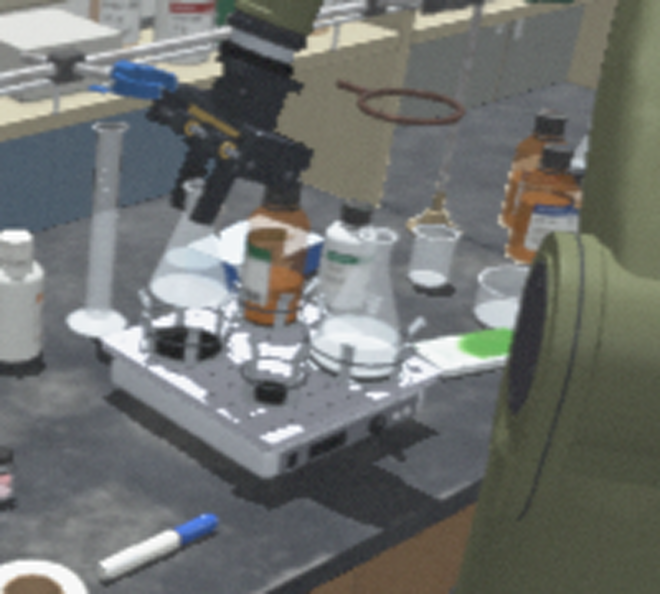

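View pics/17topc.png

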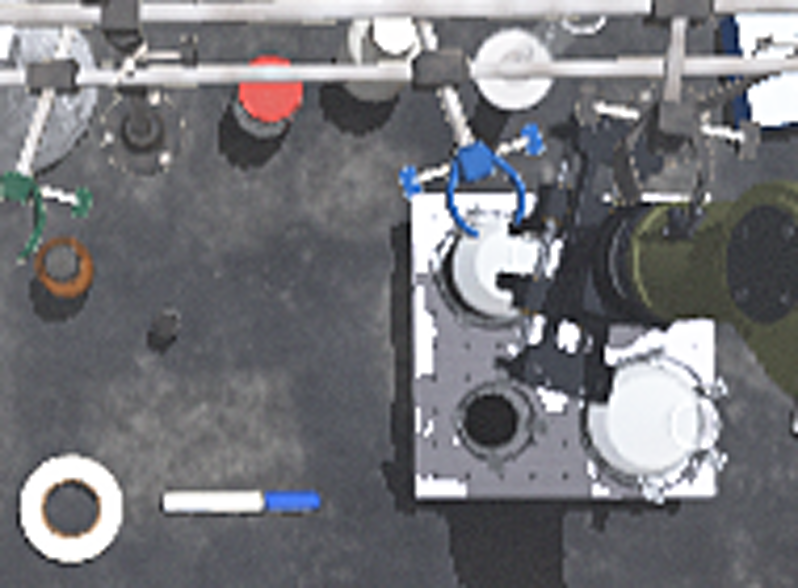

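Request:
{"name": "servo_tool", "arguments": {
  "deltas": [
    {"dx": -0.09, "dy": 0.02, "dz": 0.15, "ax": 0, "ay": 0, "az": 0, "hand": 18},
    {"dx": -0.19, "dy": 0.02, "dz": 0.39, "ax": 0, "ay": 0, "az": 0, "hand": 18},
    {"dx": -0.19, "dy": 0.02, "dz": 0.39, "ax": 0, "ay": 0, "az": 0, "hand": 18},
    {"dx": -0.19, "dy": 0.02, "dz": 0.39, "ax": 0, "ay": 0, "az": 0, "hand": 18}
  ]
}}

```text
clock: 23.35
tool_pos: [0.5274, -0.1829, 0.207]
eef_rot: [0.78, 0.601, 0.138, -0.105]
contact_force: [-0.6, 0.1, -0.7]
opening: 0.3
```

```bash
python3 look.py 18 wrist scene top
python3 - <<'E'
import cv2
a=cv2.imread("pics/18wrist.png")[120:360,200:440];cv2.imwrite("pics/18c.png",cv2.resize(a,None,fx=2.5,fy=2.5))
a=cv2.imread("pics/18scene.png")[110:210,350:450];cv2.imwrite("pics/18s.png",cv2.resize(a,None,fx=5.5,fy=5.5,interpolation=cv2.INTER_CUBIC))
E
```

```text
t 23.35 tcp [ 0.5274 -0.1829  0.207 ] grasp [ 0.528  -0.181   0.2013] z [ 0.089  0.33  -0.94 ] y [ 0.967 -0.255  0.002] open mm 26.4 F [-0.6  0.1 -0.7] q [ 0.89  0.84 -0.82  1.77  0.34  0.75 -0.24]
```

View pics/18c.png

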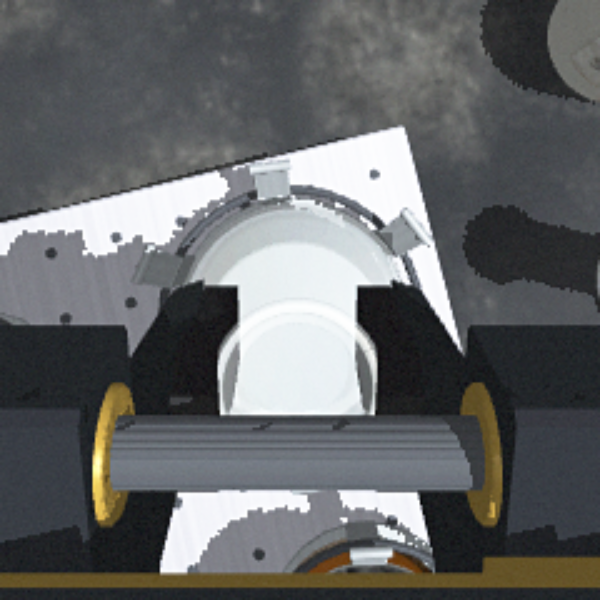

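View pics/18s.png

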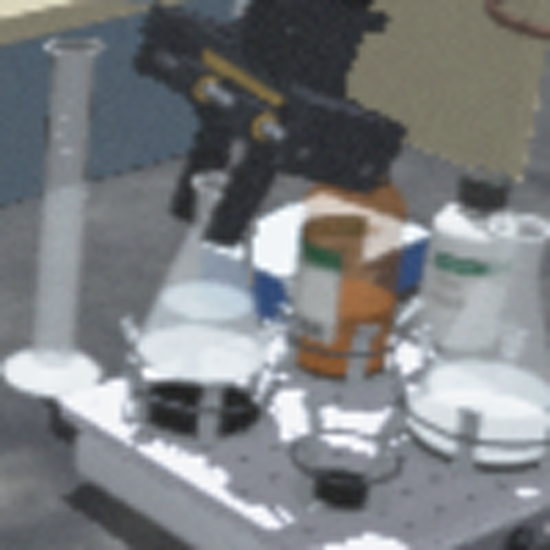

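View pics/18topc.png

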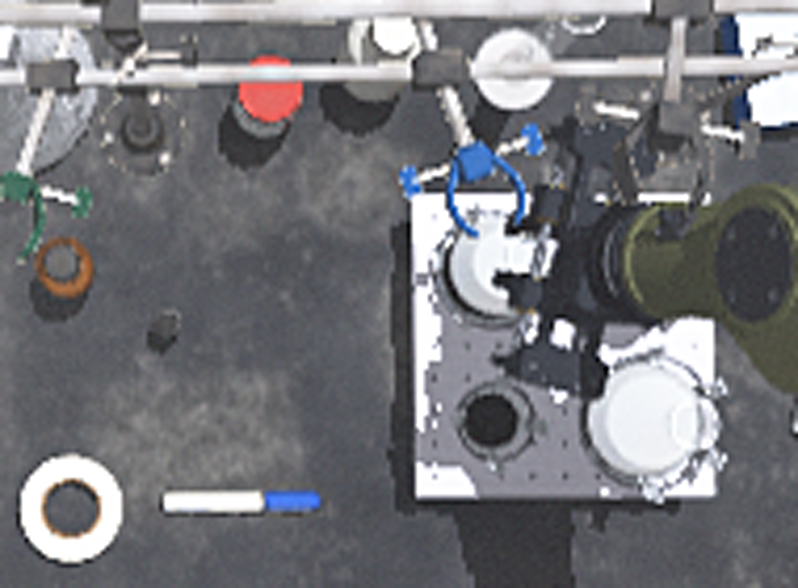

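Run:
```python
from mv import *
m=eyes.camera_model("wrist");a=cv2.imread("pics/18wrist.png")
def circ(c,rad,z,col):
    P=np.array([proj(m,(c[0]+rad*np.cos(t),c[1]+rad*np.sin(t),z)) for t in np.linspace(0,6.283,90)])
    P=((P-[200,120])*4).round().astype(int);cv2.polylines(b,[P],True,col,1)
b=cv2.resize(a[120:260,200:400],None,fx=4,fy=4,interpolation=cv2.INTER_CUBIC)
circ((.528,-.1815),.040,.0973,(0,0,255)); circ((.527,-.1815),.043,.095,(0,255,0)); circ((.527,-.1815),.051,.109,(255,0,0))
cv2.imwrite("pics/18o.png",b)
```

```text
(no output)
```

View pics/18o.png

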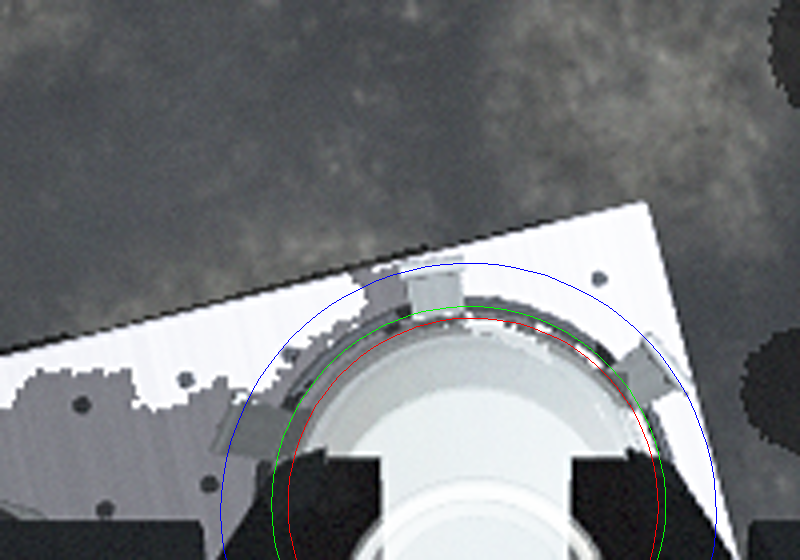

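Request:
{"name": "servo_tool", "arguments": {
  "deltas": [
    {"dx": -0.04, "dy": 0, "dz": 0.15, "ax": 0, "ay": 0, "az": 0, "hand": 18},
    {"dx": -0.09, "dy": 0, "dz": 0.3, "ax": 0, "ay": 0, "az": 0, "hand": 18},
    {"dx": -0.13, "dy": 0, "dz": 0.4, "ax": 0, "ay": 0, "az": 0, "hand": 18},
    {"dx": -0.15, "dy": 0, "dz": 0.45, "ax": 0, "ay": 0, "az": 0, "hand": 18},
    {"dx": -0.15, "dy": 0, "dz": 0.45, "ax": 0, "ay": 0, "az": 0, "hand": 18}
  ]
}}

```text
clock: 24.12
tool_pos: [0.5276, -0.1824, 0.1784]
eef_rot: [0.78, 0.601, 0.138, -0.105]
contact_force: [-0.1, -0.5, -1.5]
opening: 0.3
```

Request:
{"name": "servo_tool", "arguments": {
  "deltas": [
    {"dx": -0.01, "dy": 0, "dz": 0.03, "ax": 0, "ay": 0, "az": 0, "hand": 18},
    {"dx": -0.02, "dy": 0, "dz": 0.045, "ax": 0, "ay": 0, "az": 0, "hand": 18},
    {"dx": -0.02, "dy": 0, "dz": 0.05, "ax": 0, "ay": 0, "az": 0, "hand": 18},
    {"dx": -0.02, "dy": 0, "dz": 0.05, "ax": 0, "ay": 0, "az": 0, "hand": 18}
  ]
}}

```text
clock: 24.62
tool_pos: [0.5277, -0.1825, 0.1755]
eef_rot: [0.78, 0.601, 0.138, -0.105]
contact_force: [0.3, -0.3, -1.4]
opening: 0.3
```

Request:
{"name": "servo_tool", "arguments": {
  "deltas": [
    {"dx": -0.01, "dy": 0, "dz": 0.02, "ax": 0, "ay": 0, "az": 0, "hand": 18},
    {"dx": -0.01, "dy": 0, "dz": 0.03, "ax": 0, "ay": 0, "az": 0, "hand": 18},
    {"dx": -0.01, "dy": 0, "dz": 0.03, "ax": 0, "ay": 0, "az": 0, "hand": 18}
  ]
}}

```text
clock: 25.0
tool_pos: [0.5278, -0.1822, 0.1754]
eef_rot: [0.78, 0.601, 0.138, -0.105]
contact_force: [-3.9, -2.2, 13.9]
opening: 0.3
```

Request:
{"name": "servo_tool", "arguments": {
  "deltas": [
    {"dx": 0, "dy": 0, "dz": 0, "ax": 0, "ay": 0, "az": 0, "hand": 58},
    {"dx": 0, "dy": 0, "dz": 0, "ax": 0, "ay": 0, "az": 0, "hand": 58},
    {"dx": 0, "dy": 0, "dz": 0, "ax": 0, "ay": 0, "az": 0, "hand": 58},
    {"dx": 0, "dy": 0, "dz": -0.3, "ax": 0, "ay": 0, "az": 0, "hand": 58},
    {"dx": 0, "dy": 0, "dz": -0.9, "ax": 0, "ay": 0, "az": 0, "hand": 58},
    {"dx": 0, "dy": 0, "dz": -1.3, "ax": 0, "ay": 0, "az": 0, "hand": 58},
    {"dx": 0, "dy": -0.6, "dz": -1.5, "ax": 0, "ay": 0, "az": 0, "hand": 58},
    {"dx": 0, "dy": -1.3, "dz": -1.6, "ax": 0, "ay": 0, "az": 0, "hand": 58},
    {"dx": 0, "dy": -1.7, "dz": -1.7, "ax": 0, "ay": 0, "az": 0, "hand": 58},
    {"dx": 0, "dy": -1.7, "dz": -1.7, "ax": 0, "ay": 0, "az": 0, "hand": 58}
  ]
}}

```text
clock: 26.25
tool_pos: [0.4186, -0.1902, 0.2692]
eef_rot: [0.78, 0.601, 0.137, -0.105]
contact_force: [0.5, 0.1, 0.3]
opening: 0.661
```

```bash
python3 look.py 19 wrist scene top;python3 - <<'E'
import cv2
a=cv2.imread("pics/19scene.png")[110:230,340:470];cv2.imwrite("pics/19s.png",cv2.resize(a,None,fx=5,fy=5,interpolation=cv2.INTER_CUBIC))
from mv import *
print(delta(*pose((.43,.14),.24,30,-97)))
E
```

```text
t 26.25 tcp [ 0.4186 -0.1902  0.2692] grasp [ 0.4191 -0.1882  0.2636] z [ 0.088  0.329 -0.94 ] y [ 0.967 -0.256  0.001] open mm 58.2 F [0.5 0.1 0.3] q [ 1.11  0.67 -0.93  1.96  0.26  0.76 -0.16]
(array([ 4.855, -1.26 ,  2.189]), array([ 0.583,  1.666, -1.166]))
```

View pics/19s.png

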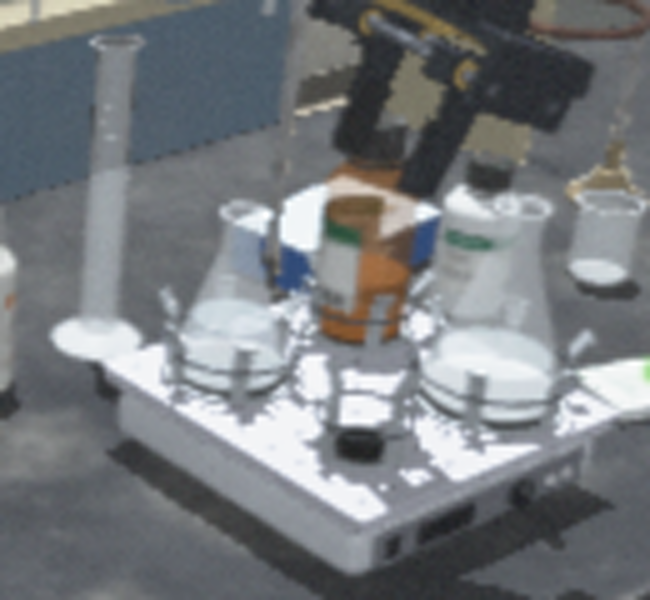

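View pics/19topc.png

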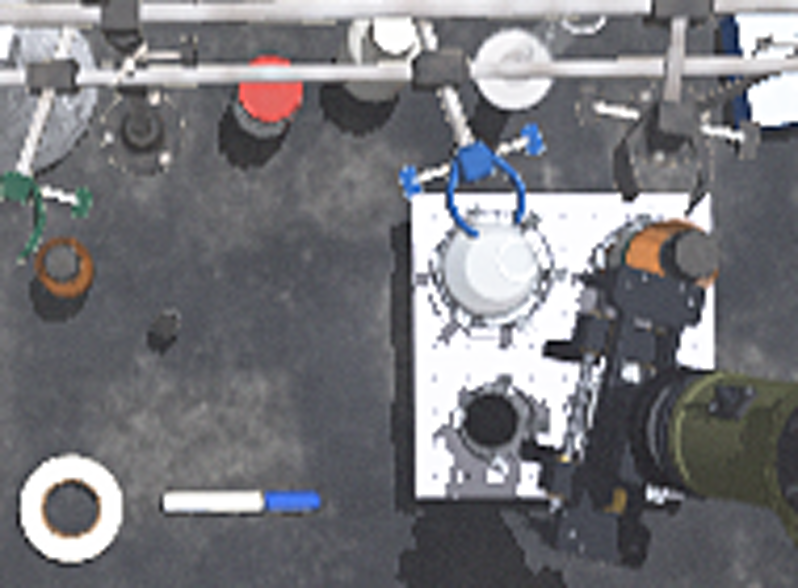

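Request:
{"name": "servo_tool", "arguments": {
  "deltas": [
    {"dx": 0.7, "dy": -0.2, "dz": 0.0, "ax": 0.1, "ay": 0.2, "az": -0.2, "hand": 58},
    {"dx": 1.5, "dy": -0.4, "dz": 0.3, "ax": 0.2, "ay": 0.5, "az": -0.4, "hand": 58},
    {"dx": 2.3, "dy": -0.6, "dz": 0.7, "ax": 0.3, "ay": 0.8, "az": -0.6, "hand": 58},
    {"dx": 3.1, "dy": -0.8, "dz": 1.1, "ax": 0.4, "ay": 1.1, "az": -0.8, "hand": 58},
    {"dx": 3.9, "dy": -1.0, "dz": 1.6, "ax": 0.5, "ay": 1.4, "az": -1.0, "hand": 58},
    {"dx": 4.6, "dy": -1.2, "dz": 2.0, "ax": 0.58, "ay": 1.6, "az": -1.15, "hand": 58},
    {"dx": 4.85, "dy": -1.26, "dz": 2.19, "ax": 0.58, "ay": 1.67, "az": -1.17, "hand": 58},
    {"dx": 4.85, "dy": -1.26, "dz": 2.19, "ax": 0.58, "ay": 1.67, "az": -1.17, "hand": 58}
  ]
}}

```text
clock: 27.4
tool_pos: [0.4285, 0.139, 0.2448]
eef_rot: [0.722, 0.641, 0.194, -0.173]
contact_force: [-0.5, -0.2, 0.5]
opening: 0.657
```

```bash
python3 look.py 20 wrist;python3 - <<'E'
from mv import *
for o,h in (((.44,.163),.15),((.537,.163),.145),((.537,.163),.097)): print(delta(*pose(o,h,30,-97)))
E
```

```text
t 27.4 tcp [0.4285 0.139  0.2448] grasp [0.4289 0.142  0.2396] z [ 0.058  0.498 -0.865] y [ 0.993 -0.118 -0.001] open mm 57.9 F [-0.5 -0.2  0.5] q [ 0.49  0.68 -0.92  2.22  0.15  0.26 -0.52]
(array([-0.408,  0.139,  1.488]), array([-0.02 , -0.005,  0.011]))
(array([-0.281,  1.744,  1.656]), array([-0.02 , -0.005,  0.011]))
(array([-0.681,  1.745,  2.348]), array([-0.02 , -0.005,  0.011]))
```

View pics/20wrist.png

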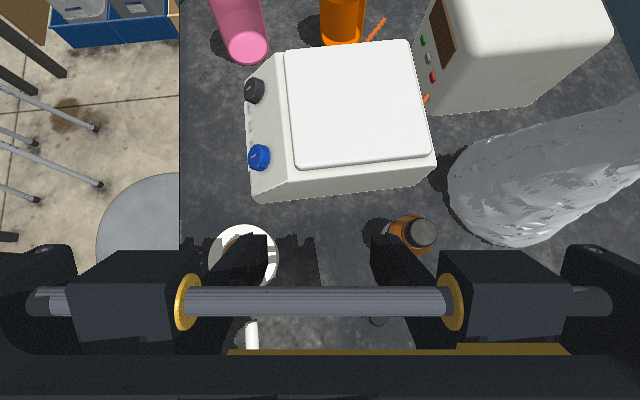

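Run:
```python
from mv import *
z=np.load("top0.npz");m=eyes.camera_model("top");C=cloud(m,z["d"])
M=(C[...,0]>.60)&(C[...,0]<.70)&(C[...,1]>.05)&(C[...,1]<.17)&(C[...,2]>.012)
P=C[M];o=np.argsort(P[:,2])
for lo_,hi_ in((.01,.05),(.05,.15),(.15,.3),(.3,.36),(.5,.7)):
    q=P[(P[:,2]>=lo_)&(P[:,2]<hi_)]
    if len(q):print(lo_,len(q),q.min(0).round(3),q.max(0).round(3))
print([onz(m,u,v,.01).round(3) for u,v in((314,161),(313.5,160))])
# scene rod: two rows
ms=eyes.camera_model("scene");d=np.load("scene0.npz");Cs=cloud(ms,d["d"])
for v in (150,160,170,180,190,195,200):
    row=Cs[v,285:305];k=[(285+i,p.round(3)) for i,p in enumerate(row) if .55<p[0]<.72 and .03<p[1]<.2 and p[2]>.03]
    print(v,k[:3])
```

```text
0.01 155 [0.627 0.075 0.012] [0.689 0.169 0.05 ]
0.05 49 [0.646 0.097 0.051] [0.676 0.17  0.148]
0.15 12 [0.646 0.097 0.155] [0.651 0.106 0.219]
0.3 382 [0.602 0.052 0.328] [0.67  0.168 0.356]
0.5 576 [0.629 0.051 0.516] [0.664 0.17  0.7  ]
[array([0.653, 0.1  , 0.01 ]), array([0.657, 0.102, 0.01 ])]
150 [(293, array([0.652, 0.107, 0.213])), (294, array([0.65 , 0.104, 0.213])), (295, array([0.647, 0.102, 0.213]))]
160 [(294, array([0.65 , 0.105, 0.18 ])), (295, array([0.648, 0.103, 0.18 ])), (296, array([0.649, 0.099, 0.178]))]
170 [(294, array([0.653, 0.104, 0.143])), (295, array([0.648, 0.104, 0.145])), (296, array([0.649, 0.1  , 0.144]))]
180 [(294, array([0.655, 0.104, 0.106])), (295, array([0.648, 0.105, 0.11 ])), (296, array([0.647, 0.101, 0.109]))]
190 [(294, array([0.652, 0.107, 0.072])), (295, array([0.65 , 0.104, 0.072])), (296, array([0.648, 0.101, 0.072]))]
195 [(294, array([0.648, 0.109, 0.056])), (295, array([0.645, 0.107, 0.056])), (296, array([0.645, 0.104, 0.055]))]
200 [(293, array([0.659, 0.107, 0.031])), (294, array([0.649, 0.11 , 0.036])), (295, array([0.65 , 0.105, 0.034]))]
```

Run:
```python
from mv import *
for o,h in (((.44,.162),.15),((.536,.162),.145)): print(delta(*pose(o,h,30,-88)))
```

```text
(array([-0.422,  0.149,  1.48 ]), array([ 0.73 , -0.006, -1.288]))
(array([-0.296,  1.738,  1.647]), array([ 0.73 , -0.006, -1.288]))
```

Request:
{"name": "servo_tool", "arguments": {
  "deltas": [
    {"dx": -0.2, "dy": 0.1, "dz": 0.6, "ax": 0.3, "ay": 0, "az": -0.6, "hand": 58},
    {"dx": -0.42, "dy": 0.15, "dz": 1.3, "ax": 0.73, "ay": 0, "az": -1.29, "hand": 58},
    {"dx": -0.4, "dy": 0.6, "dz": 1.53, "ax": 0.73, "ay": 0, "az": -1.29, "hand": 58},
    {"dx": -0.33, "dy": 1.3, "dz": 1.6, "ax": 0.73, "ay": 0, "az": -1.29, "hand": 58},
    {"dx": -0.3, "dy": 1.74, "dz": 1.65, "ax": 0.73, "ay": 0, "az": -1.29, "hand": 58},
    {"dx": -0.3, "dy": 1.74, "dz": 1.65, "ax": 0.73, "ay": 0, "az": -1.29, "hand": 58},
    {"dx": -0.3, "dy": 1.74, "dz": 1.65, "ax": 0.73, "ay": 0, "az": -1.29, "hand": 58}
  ]
}}

```text
clock: 28.32
tool_pos: [0.5346, 0.1572, 0.1499]
eef_rot: [0.672, 0.694, 0.179, -0.186]
contact_force: [0.1, 0.3, 0.0]
opening: 0.658
```

```bash
python3 look.py 21 wrist scene;python3 - <<'E'
from mv import *
m=eyes.camera_model("wrist");print("cap top proj",[x.round(1) for x in proj(m,(.536,.162,.103))])
for h in(.097,): print(delta(*pose((.536,.162),h,30,-88)))
a=cv2.imread("pics/21scene.png")[60:260,230:470];cv2.imwrite("pics/21s.png",cv2.resize(a,None,fx=3,fy=3))
E
```

```text
t 28.32 tcp [0.5346 0.1572 0.1499] grasp [0.5345 0.1602 0.1447] z [-0.018  0.499 -0.866] y [ 0.999  0.034 -0.001] open mm 57.9 F [0.1 0.3 0. ] q [ 0.36  0.94 -0.81  1.92  0.29  0.39 -0.4 ]
cap top proj [np.float64(321.8), np.float64(263.8)]
(array([-0.378,  0.031,  0.703]), array([-0.007,  0.004, -0.01 ]))
```

View pics/21wrist.png

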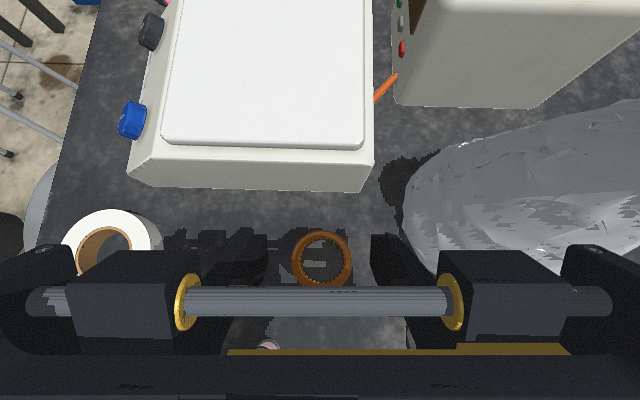

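View pics/21s.png

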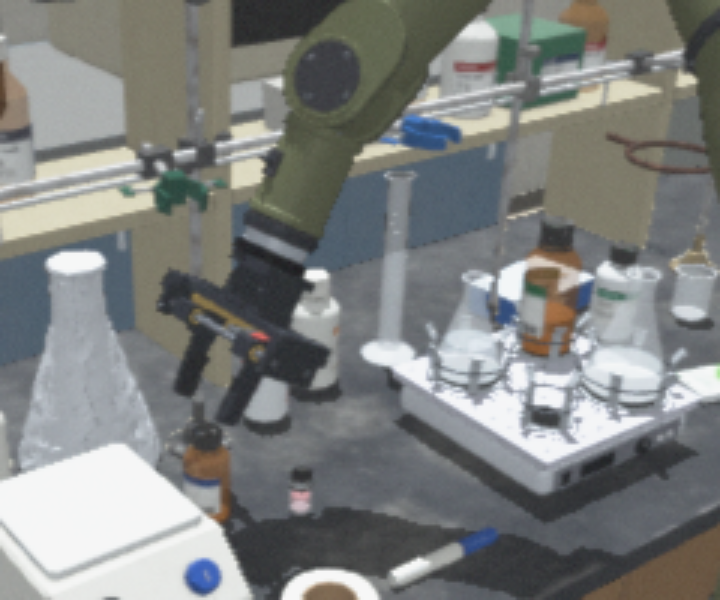

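Request:
{"name": "servo_tool", "arguments": {
  "deltas": [
    {"dx": -0.12, "dy": 0.03, "dz": 0.25, "ax": 0, "ay": 0, "az": 0, "hand": 58},
    {"dx": -0.28, "dy": 0.03, "dz": 0.52, "ax": 0, "ay": 0, "az": 0, "hand": 58},
    {"dx": -0.38, "dy": 0.03, "dz": 0.7, "ax": 0, "ay": 0, "az": 0, "hand": 58},
    {"dx": -0.38, "dy": 0.03, "dz": 0.7, "ax": 0, "ay": 0, "az": 0, "hand": 58},
    {"dx": -0.38, "dy": 0.03, "dz": 0.7, "ax": 0, "ay": 0, "az": 0, "hand": 58}
  ]
}}

```text
clock: 29.05
tool_pos: [0.5376, 0.1597, 0.1025]
eef_rot: [0.671, 0.694, 0.18, -0.186]
contact_force: [1.6, 0.6, -0.4]
opening: 0.663
```

```bash
python3 look.py 22 wrist;python3 - <<'E'
from mv import *
m=eyes.camera_model("wrist");print("cap top proj",[x.round(1) for x in proj(m,(.536,.162,.103))])
a=cv2.imread("pics/22wrist.png")[190:345,220:420];cv2.imwrite("pics/22c.png",cv2.resize(a,None,fx=3.5,fy=3.5))
print(delta(*pose((.536,.162),.097,30,-88)))
E
```

```text
t 29.05 tcp [0.5376 0.1597 0.1025] grasp [0.5375 0.1627 0.0973] z [-0.017  0.5   -0.866] y [0.999 0.034 0.001] open mm 58.4 F [ 1.6  0.6 -0.4] q [ 0.33  1.02 -0.75  1.93  0.33  0.31 -0.39]
cap top proj [np.float64(315.4), np.float64(266.5)]
(array([-0.013, -0.028,  0.002]), array([ 0.014, -0.006, -0.004]))
```

View pics/22c.png

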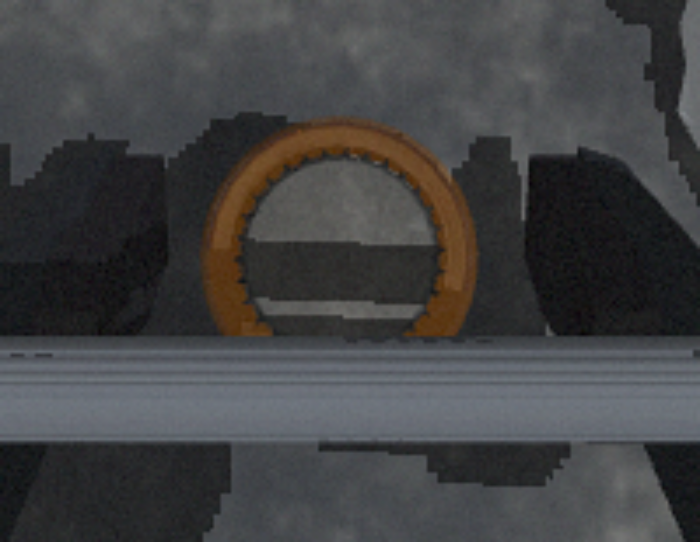

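Request:
{"name": "servo_tool", "arguments": {
  "deltas": [
    {"dx": 0.01, "dy": 0, "dz": 0, "ax": 0, "ay": 0, "az": 0, "hand": 20},
    {"dx": 0.01, "dy": 0, "dz": 0, "ax": 0, "ay": 0, "az": 0, "hand": 20},
    {"dx": 0.01, "dy": 0, "dz": 0, "ax": 0, "ay": 0, "az": 0, "hand": 20},
    {"dx": 0.01, "dy": 0, "dz": 0, "ax": 0, "ay": 0, "az": 0, "hand": 20},
    {"dx": 0.01, "dy": 0, "dz": 0, "ax": 0, "ay": 0, "az": 0, "hand": 20}
  ],
  "newtons": 30
}}

```text
clock: 29.72
tool_pos: [0.5373, 0.1599, 0.1026]
eef_rot: [0.671, 0.694, 0.18, -0.186]
contact_force: [-0.9, -0.3, 0.3]
opening: 0.38
```

Run:
```python
from mv import *
where();log()
s=r.get_state();R0=R.from_quat(s["eef_rot"]).as_matrix()
for n,w in (("lift.06",(0,0,.06)),("back",(-.115,-.0,.075)),("backhi",(-.125,0,.135)),("y-.18",(-.13,-.343,.135))):
    print(n,(R0.T@np.array(w)/.06).round(3))
```

```text
t 29.73 tcp [0.5373 0.1599 0.1026] grasp [0.5372 0.1629 0.0974] z [-0.017  0.5   -0.866] y [ 0.999  0.034 -0.   ] open mm 33.5 F [-0.9 -0.3  0.3] q [ 0.33  1.02 -0.75  1.93  0.33  0.31 -0.39]
lift.06 [ 0.5   -0.    -0.866]
back [ 0.681 -1.916 -1.05 ]
backhi [ 1.186 -2.082 -1.913]
y-.18 [-3.759 -2.359 -4.769]
```

Request:
{"name": "servo_tool", "arguments": {
  "deltas": [
    {"dx": 0, "dy": 0, "dz": 0, "ax": 0, "ay": 0, "az": 0, "hand": 20},
    {"dx": 0, "dy": 0, "dz": 0, "ax": 0, "ay": 0, "az": 0, "hand": 20}
  ]
}}

```text
clock: 29.98
tool_pos: [0.5374, 0.1599, 0.1026]
eef_rot: [0.671, 0.694, 0.18, -0.186]
contact_force: [-0.7, -1.0, 0.7]
opening: 0.382
```

Request:
{"name": "servo_tool", "arguments": {
  "deltas": [
    {"dx": 0, "dy": 0, "dz": 0, "ax": 0, "ay": 0, "az": 0, "hand": 46},
    {"dx": 0, "dy": 0, "dz": 0, "ax": 0, "ay": 0, "az": 0, "hand": 46},
    {"dx": 0.06, "dy": 0, "dz": -0.1, "ax": 0, "ay": 0, "az": 0, "hand": 46},
    {"dx": 0.06, "dy": 0, "dz": -0.1, "ax": 0, "ay": 0, "az": 0, "hand": 20},
    {"dx": 0.06, "dy": 0, "dz": -0.1, "ax": 0, "ay": 0, "az": 0, "hand": 20},
    {"dx": 0.06, "dy": 0, "dz": -0.1, "ax": 0, "ay": 0, "az": 0, "hand": 20},
    {"dx": 0.06, "dy": 0, "dz": -0.1, "ax": 0, "ay": 0, "az": 0, "hand": 20}
  ]
}}

```text
clock: 30.85
tool_pos: [0.5376, 0.1601, 0.1098]
eef_rot: [0.671, 0.694, 0.18, -0.186]
contact_force: [-0.3, -1.1, 2.8]
opening: 0.33
```

```bash
python3 look.py 23 wrist;python3 - <<'E'
import cv2
a=cv2.imread("pics/23wrist.png")[190:345,220:420];cv2.imwrite("pics/23c.png",cv2.resize(a,None,fx=3.5,fy=3.5))
E
```

```text
t 30.85 tcp [0.5376 0.1601 0.1098] grasp [0.5375 0.1631 0.1046] z [-0.016  0.5   -0.866] y [0.999 0.034 0.001] open mm 29.0 F [-0.3 -1.1  2.8] q [ 0.33  1.01 -0.76  1.93  0.32  0.32 -0.39]
```

View pics/23c.png

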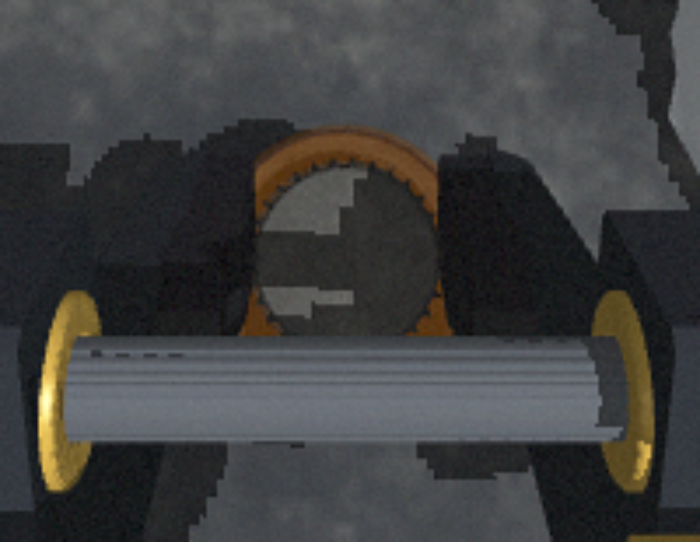

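Request:
{"name": "servo_tool", "arguments": {
  "deltas": [
    {"dx": 0.12, "dy": 0, "dz": -0.22, "ax": 0, "ay": 0, "az": 0, "hand": 20},
    {"dx": 0.34, "dy": -0.2, "dz": -0.58, "ax": 0, "ay": 0, "az": 0, "hand": 20},
    {"dx": 0.47, "dy": -0.9, "dz": -0.75, "ax": 0, "ay": 0, "az": 0, "hand": 20},
    {"dx": 0.65, "dy": -1.7, "dz": -1.0, "ax": 0, "ay": 0, "az": 0, "hand": 20},
    {"dx": 1.0, "dy": -2.08, "dz": -1.6, "ax": 0, "ay": 0, "az": 0, "hand": 20},
    {"dx": 0.9, "dy": -2.1, "dz": -2.1, "ax": 0, "ay": 0, "az": 0, "hand": 20},
    {"dx": 0.1, "dy": -2.15, "dz": -2.55, "ax": 0, "ay": 0, "az": 0, "hand": 20},
    {"dx": -0.7, "dy": -2.2, "dz": -3.0, "ax": 0, "ay": 0, "az": 0, "hand": 20},
    {"dx": -1.5, "dy": -2.25, "dz": -3.47, "ax": 0, "ay": 0, "az": 0, "hand": 20},
    {"dx": -2.3, "dy": -2.28, "dz": -3.93, "ax": 0, "ay": 0, "az": 0, "hand": 20}
  ]
}}

```text
clock: 32.15
tool_pos: [0.4083, -0.0841, 0.2452]
eef_rot: [0.671, 0.694, 0.18, -0.186]
contact_force: [1.6, 1.5, -2.5]
opening: 0.334
```

```bash
python3 look.py 24 wrist scene
python3 - <<'E'
from mv import *
print(delta(*pose((.404,-.18),.235,30,-115)),delta(*pose((.404,-.14),.235,30,-115)))
E
```

```text
t 32.15 tcp [ 0.4083 -0.0841  0.2452] grasp [ 0.4082 -0.0811  0.24  ] z [-0.016  0.499 -0.866] y [0.999 0.033 0.001] open mm 29.4 F [ 1.6  1.5 -2.5] q [ 1.05  0.82 -1.1   2.04  0.28  0.75 -0.09]
(array([-1.387, -0.144, -0.731]), array([-2.189,  0.027,  3.788])) (array([-0.808, -0.129, -0.4  ]), array([-2.189,  0.027,  3.788]))
```

View pics/24scenec.png

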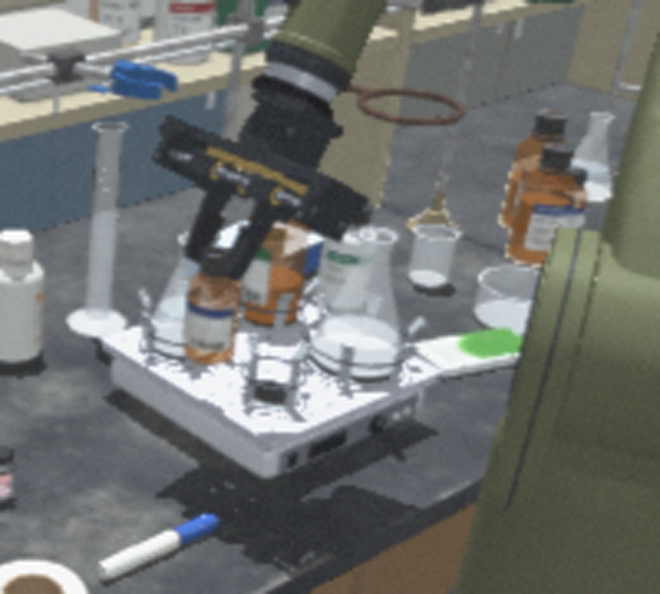

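Request:
{"name": "servo_tool", "arguments": {
  "deltas": [
    {"dx": -0.5, "dy": -0.04, "dz": -0.25, "ax": 0, "ay": 0, "az": 0, "hand": 20},
    {"dx": -1.1, "dy": -0.08, "dz": -0.55, "ax": 0, "ay": 0, "az": 0, "hand": 20},
    {"dx": -1.47, "dy": -0.12, "dz": -0.75, "ax": 0, "ay": 0, "az": 0, "hand": 20},
    {"dx": -1.47, "dy": -0.12, "dz": -0.75, "ax": 0, "ay": 0, "az": 0, "hand": 20},
    {"dx": -1.47, "dy": -0.12, "dz": -0.75, "ax": 0, "ay": 0, "az": 0, "hand": 20}
  ]
}}

```text
clock: 32.88
tool_pos: [0.4048, -0.1797, 0.2401]
eef_rot: [0.671, 0.695, 0.18, -0.186]
contact_force: [0.1, 0.8, -2.9]
opening: 0.335
```

```bash
cat > ov.py <<'E'
from mv import *
import sys
k,cx,cy,R1,zb,rb=sys.argv[1],*map(float,sys.argv[2:])
where();log()
s=r.get_state();g=s["tool_pos"]+.006*R.from_quat(s["eef_rot"]).as_matrix()[:,2]
m=eyes.camera_model("wrist");a,_=eyes.snapshot("wrist");a=a[:,:,::-1]
b=cv2.resize(a[120:300,220:420],None,fx=3.3,fy=3.3,interpolation=cv2.INTER_CUBIC)
def circ(c,rad,z,col):
    P=np.array([proj(m,(c[0]+rad*np.cos(t),c[1]+rad*np.sin(t),z)) for t in np.linspace(0,6.283,90)])
    cv2.polylines(b,[((P-[220,120])*3.3).round().astype(int)],True,col,1)
circ(g[:2],rb,g[2]-zb,(0,0,255));circ((cx,cy),R1,.109,(255,0,0));circ((cx,cy),R1-.0105,.066,(0,255,0))
cv2.imwrite(f"pics/{k}o.png",b)
E
python3 ov.py 25 .4045 -.180 .035 .1046 .024
```

```text
t 32.88 tcp [ 0.4048 -0.1797  0.2401] grasp [ 0.4047 -0.1767  0.2349] z [-0.017  0.5   -0.866] y [0.999 0.035 0.   ] open mm 29.5 F [ 0.1  0.8 -2.9] q [ 1.19  0.88 -1.09  1.9   0.31  0.93  0.06]
```

View pics/25o.png

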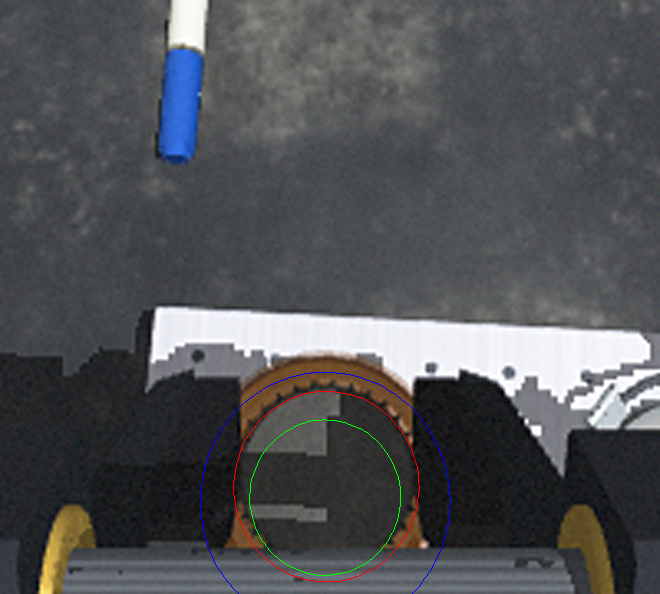

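Request:
{"name": "servo_tool", "arguments": {
  "deltas": [
    {"dx": -0.1, "dy": 0, "dz": 0.1, "ax": 0, "ay": 0, "az": 0, "hand": 20},
    {"dx": -0.21, "dy": 0, "dz": 0.26, "ax": 0, "ay": 0, "az": 0, "hand": 20},
    {"dx": -0.21, "dy": 0, "dz": 0.26, "ax": 0, "ay": 0, "az": 0, "hand": 20},
    {"dx": -0.21, "dy": 0, "dz": 0.26, "ax": 0, "ay": 0, "az": 0, "hand": 20}
  ]
}}

```text
clock: 33.42
tool_pos: [0.4051, -0.1838, 0.2197]
eef_rot: [0.671, 0.694, 0.18, -0.186]
contact_force: [-0.0, -0.0, -2.3]
opening: 0.33
```

Run:
```python
from mv import *
where();log()
def circ(b,m,c,rad,z,col,o,f):
    P=np.array([proj(m,(c[0]+rad*np.cos(t),c[1]+rad*np.sin(t),z)) for t in np.linspace(0,6.283,90)])
    cv2.polylines(b,[((P-o+.5)*f).round().astype(int)],True,col,1)
s=r.get_state();g=s["tool_pos"]+.006*R.from_quat(s["eef_rot"]).as_matrix()[:,2]
for n,(u0,v0,w,h),f in (("scene",(380,140,80,70),8),("top",(370,195,60,60),9)):
    m=eyes.camera_model(n);a,_=eyes.snapshot(n);b=cv2.resize(a[v0:v0+h,u0:u0+w,::-1],None,fx=f,fy=f,interpolation=cv2.INTER_CUBIC)
    cv2.imwrite(f"pics/26{n}_raw.png",b)
    b=b.copy();o=np.array([u0,v0])
    circ(b,m,(.4045,-.18),.035,.109,(255,0,0),o,f);circ(b,m,(.4045,-.18),.0215,.066,(0,255,0),o,f);circ(b,m,g[:2],.024,g[2]-.1046,(0,0,255),o,f)
    cv2.imwrite(f"pics/26{n}.png",b)
```

```text
t 33.42 tcp [ 0.4051 -0.1838  0.2197] grasp [ 0.405  -0.1808  0.2145] z [-0.017  0.5   -0.866] y [0.999 0.034 0.   ] open mm 29.1 F [-0.  -0.  -2.3] q [ 1.18  0.91 -1.07  1.91  0.34  0.9   0.06]
```

View pics/26scene.png

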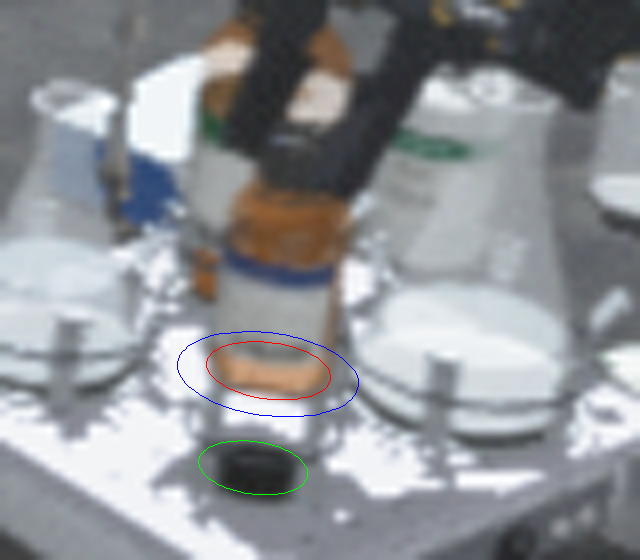

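View pics/26top.png

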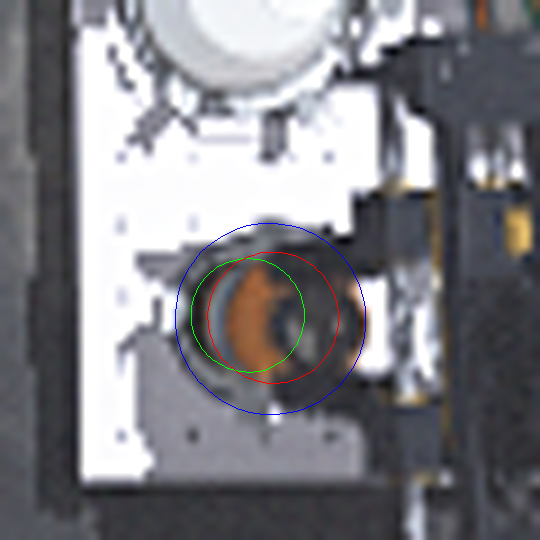

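Request:
{"name": "servo_tool", "arguments": {
  "deltas": [
    {"dx": -0.05, "dy": 0, "dz": 0.1, "ax": 0, "ay": 0, "az": 0, "hand": 20},
    {"dx": -0.11, "dy": 0, "dz": 0.2, "ax": 0, "ay": 0, "az": 0, "hand": 20},
    {"dx": -0.17, "dy": 0, "dz": 0.3, "ax": 0, "ay": 0, "az": 0, "hand": 20},
    {"dx": -0.17, "dy": 0, "dz": 0.3, "ax": 0, "ay": 0, "az": 0, "hand": 20}
  ]
}}

```text
clock: 34.02
tool_pos: [0.4047, -0.1838, 0.1985]
eef_rot: [0.671, 0.694, 0.18, -0.187]
contact_force: [-0.6, 0.6, -2.3]
opening: 0.332
```

```bash
python3 look.py 27 scene top
python3 - <<'E'
import cv2
a=cv2.imread("pics/27scene.png")[140:210,380:460];cv2.imwrite("pics/27s.png",cv2.resize(a,None,fx=8,fy=8,interpolation=cv2.INTER_CUBIC))
E
```

```text
t 34.02 tcp [ 0.4047 -0.1838  0.1985] grasp [ 0.4046 -0.1808  0.1933] z [-0.018  0.5   -0.866] y [ 0.999  0.034 -0.001] open mm 29.2 F [-0.6  0.6 -2.3] q [ 1.17  0.94 -1.04  1.93  0.37  0.86  0.06]
```

View pics/27s.png

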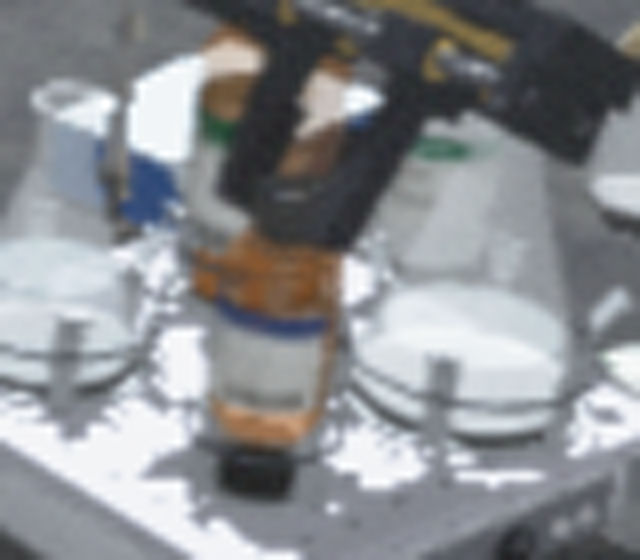

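Request:
{"name": "servo_tool", "arguments": {
  "deltas": [
    {"dx": -0.06, "dy": 0, "dz": 0.1, "ax": 0, "ay": 0, "az": 0, "hand": 20},
    {"dx": -0.11, "dy": 0, "dz": 0.2, "ax": 0, "ay": 0, "az": 0, "hand": 20},
    {"dx": -0.15, "dy": 0, "dz": 0.26, "ax": 0, "ay": 0, "az": 0, "hand": 20},
    {"dx": -0.165, "dy": 0, "dz": 0.29, "ax": 0, "ay": 0, "az": 0, "hand": 20},
    {"dx": -0.165, "dy": 0, "dz": 0.29, "ax": 0, "ay": 0, "az": 0, "hand": 20}
  ]
}}

```text
clock: 34.75
tool_pos: [0.405, -0.1837, 0.179]
eef_rot: [0.671, 0.694, 0.18, -0.186]
contact_force: [0.4, 0.6, -2.7]
opening: 0.337
```

Request:
{"name": "servo_tool", "arguments": {
  "deltas": [
    {"dx": -0.01, "dy": 0, "dz": 0.02, "ax": 0, "ay": 0, "az": 0, "hand": 20},
    {"dx": -0.02, "dy": 0, "dz": 0.035, "ax": 0, "ay": 0, "az": 0, "hand": 20},
    {"dx": -0.025, "dy": 0, "dz": 0.045, "ax": 0, "ay": 0, "az": 0, "hand": 20},
    {"dx": -0.025, "dy": 0, "dz": 0.045, "ax": 0, "ay": 0, "az": 0, "hand": 20}
  ]
}}

```text
clock: 35.25
tool_pos: [0.4051, -0.1837, 0.1761]
eef_rot: [0.671, 0.694, 0.18, -0.186]
contact_force: [-0.3, 0.2, -1.5]
opening: 0.337
```

Request:
{"name": "servo_tool", "arguments": {
  "deltas": [
    {"dx": -0.005, "dy": 0, "dz": 0.01, "ax": 0, "ay": 0, "az": 0, "hand": 20},
    {"dx": -0.01, "dy": 0, "dz": 0.02, "ax": 0, "ay": 0, "az": 0, "hand": 20},
    {"dx": -0.01, "dy": 0, "dz": 0.02, "ax": 0, "ay": 0, "az": 0, "hand": 20}
  ]
}}

```text
clock: 35.62
tool_pos: [0.4053, -0.1831, 0.176]
eef_rot: [0.671, 0.695, 0.18, -0.186]
contact_force: [-3.0, -1.8, 10.8]
opening: 0.337
```

Request:
{"name": "servo_tool", "arguments": {
  "deltas": [
    {"dx": 0, "dy": 0, "dz": 0, "ax": 0, "ay": 0, "az": 0, "hand": 54},
    {"dx": 0, "dy": 0, "dz": 0, "ax": 0, "ay": 0, "az": 0, "hand": 54},
    {"dx": 0, "dy": 0, "dz": 0, "ax": 0, "ay": 0, "az": 0, "hand": 54},
    {"dx": 0.05, "dy": 0, "dz": -0.3, "ax": 0, "ay": 0, "az": 0, "hand": 54},
    {"dx": 0.3, "dy": 0, "dz": -0.9, "ax": 0, "ay": 0, "az": 0, "hand": 54},
    {"dx": 0.6, "dy": 0, "dz": -1.6, "ax": 0, "ay": 0, "az": 0, "hand": 54},
    {"dx": 0.9, "dy": -0.3, "dz": -2.2, "ax": 0, "ay": 0, "az": 0, "hand": 54},
    {"dx": 0.9, "dy": -0.3, "dz": -2.2, "ax": 0, "ay": 0, "az": 0, "hand": 54}
  ]
}}

```text
clock: 36.62
tool_pos: [0.3881, -0.2039, 0.3178]
eef_rot: [0.672, 0.695, 0.18, -0.184]
contact_force: [-0.7, -0.0, 0.2]
opening: 0.609
```

```bash
python3 look.py 28 wrist scene top
python3 - <<'E'
import cv2
a=cv2.imread("pics/28scene.png")[110:230,260:470];cv2.imwrite("pics/28s.png",cv2.resize(a,None,fx=3.8,fy=4,interpolation=cv2.INTER_CUBIC))
E
```

```text
t 36.62 tcp [ 0.3881 -0.2039  0.3178] grasp [ 0.388  -0.2009  0.3126] z [-0.013  0.497 -0.867] y [0.999 0.033 0.003] open mm 53.6 F [-0.7 -0.   0.2] q [ 1.29  0.78 -1.17  1.81  0.23  1.11  0.12]
```

View pics/28s.png

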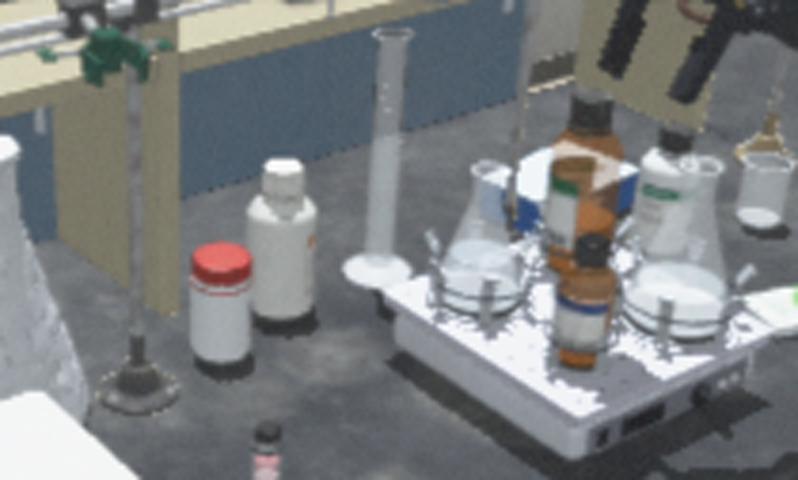

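View pics/28topc.png

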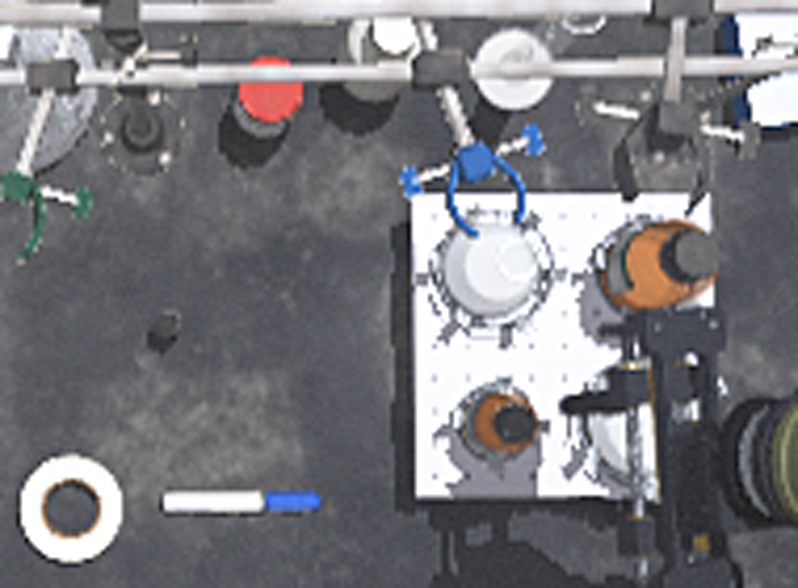

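Request:
{"name": "servo_tool", "arguments": {
  "deltas": [
    {"dx": 0.3, "dy": 0, "dz": -0.5, "ax": 0, "ay": 0, "az": 0, "hand": 54},
    {"dx": 0.3, "dy": 0, "dz": -1.2, "ax": 0, "ay": 0, "az": 0, "hand": 54},
    {"dx": -0.2, "dy": 0, "dz": -2.0, "ax": 0, "ay": 0, "az": 0, "hand": 54},
    {"dx": -0.6, "dy": 0, "dz": -2.6, "ax": 0, "ay": 0, "az": 0, "hand": 54},
    {"dx": -0.6, "dy": 0, "dz": -2.6, "ax": 0, "ay": 0, "az": 0, "hand": 54}
  ]
}}

```text
clock: 37.4
tool_pos: [0.392, -0.3154, 0.4318]
eef_rot: [0.673, 0.693, 0.181, -0.186]
contact_force: [0.7, 1.0, 0.1]
opening: 0.613
```

```bash
python3 look.py 29 scene top
python3 - <<'E'
from mv import *
for n in("top",):
    m=eyes.camera_model(n);p,d=eyes.snapshot(n);C=cloud(m,d);z=np.load("top0.npz")
    C0=cloud(m,z["d"])
    def loc(C,p,b,zr,f=None):
        M=(C[...,0]>b[0])&(C[...,0]<b[1])&(C[...,1]>b[2])&(C[...,1]<b[3])&(C[...,2]>zr[0])&(C[...,2]<zr[1])
        return C[M].mean(0).round(4) if M.any() else None,int(M.sum())
    print("BTcap",loc(C,p,(.49,.57,-.35,-.26),(.21,.235)),"expect z .222")
    print("BScap",loc(C,p,(.37,.44,-.22,-.14),(.158,.18)),"expect .169")
    for nm,b,zr in(("vial",(.45,.52,.05,.12),(.035,.06)),("jar",(.63,.72,-.04,.04),(.08,.1))):
        print(nm,loc(C0,z["p"],b,zr),loc(C,p,b,zr))
E
```

```text
t 37.4 tcp [ 0.392  -0.3154  0.4318] grasp [ 0.3919 -0.3124  0.4266] z [-0.014  0.501 -0.866] y [1.    0.028 0.001] open mm 54.0 F [0.7 1.  0.1] q [ 1.35  0.76 -1.19  1.4   0.19  1.56  0.24]
BTcap (array([ 0.5253, -0.2996,  0.2195]), 122) expect z .222
BScap (array([ 0.4039, -0.1777,  0.1679]), 70) expect .169
vial (array([0.4885, 0.0836, 0.0459]), 36) (array([0.4875, 0.0845, 0.0469]), 35)
jar (array([ 0.6678, -0.0021,  0.0919]), 141) (array([ 0.6679, -0.0017,  0.0916]), 139)
```

View pics/29topc.png

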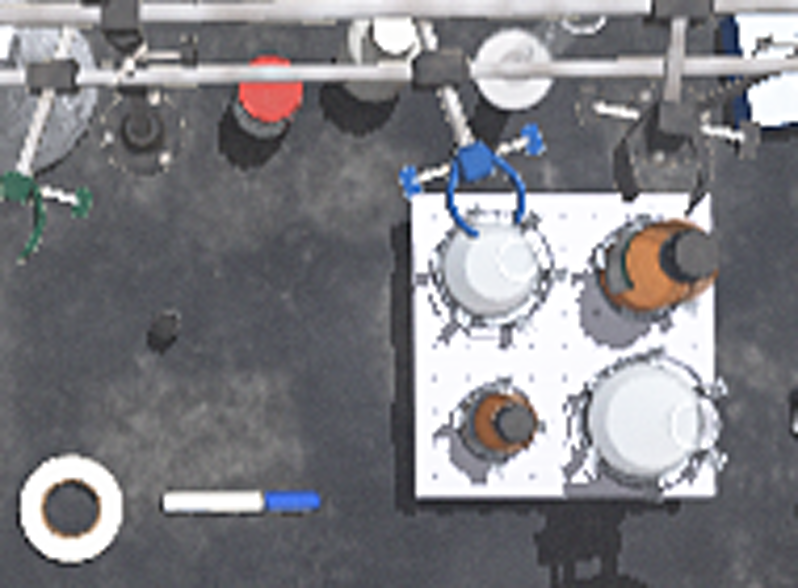

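View pics/29scenec.png

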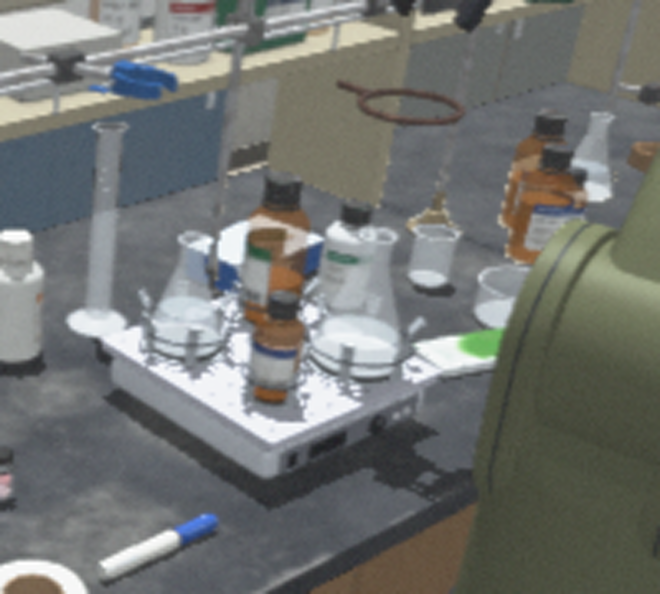

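All four vessels stand upright in their own clamps, cap heights match, and the vial and jar are within 1 mm of where they started. The arm is clear, so I'm handing in.

Run:
```python
from plant import r
print(r.finish_job())
```

```text
the job is handed in; nothing more can be done
None
```

All four vessels are on the shaker, each in the clamp made for its base, and the job was handed in at about 37.5 s. I loaded them in this order:
- **Large flask:** 94 mm clamp
- **Tall brown bottle:** 66 mm clamp
- **Small flask:** 80 mm clamp
- **Short brown bottle:** 48 mm clamp

Each was lowered until the wrist felt the pad (about 3–14 N) and then released.

**Last checks:**
- **Upright:** all four stand upright inside their clamp fingers in the top and scene views. The tall bottle's cap measured 0.2195 m (expected 0.222) and the short bottle's 0.168 m (expected 0.169). The flasks were checked by picture only, as clear glass gives no usable depth.
- **Bystanders:** the vial and jar are within about 1 mm of where they started, which is within the measuring noise.
- **Arm:** it was clear of everything, with about 1 N at the wrist.

**What went wrong on the way:**
- The first attempt to tilt the tool forward ran the arm up to its joint limits. I backed out and used vertical or sideways-leaning grips instead.
- The first close on the short bottle stopped at 33.5 mm, probably on its shoulder, so I regripped 7 mm higher on the cap.
- The wrist camera read about 2 mm off in y, so I placed by combining the cameras with the arm's own position.

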